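# Hold the reference plate in the photometer

## Robot

A 7-joint arm with a two-finger parallel gripper is mounted at the origin on the work surface. World frame = base frame: x ahead of the robot, y to its left, z up, the work surface at z = 0. Lengths are in m, angles in rad, forces in N, time in s.
With the tool pointing down it reaches from about 0.4 to 0.85 m from the base axis. Payload 10.4 kg.
Tool frame: the origin (TCP) lies at the very end of the fingers, on their centre line; the grasp point (between the pads) lies 19 mm behind it; z points along the fingers, y is the direction in which the jaws open and shut (so a half turn about z gives the same grasp; the last joint's range is limited). The gripper opens to 85 mm and grips with 20 to 120 N. Pads are 22 mm wide; open, the fingers measure 114 mm over their backs; the gripper's body (76 mm by 85 mm) begins 54 mm behind the grasp point. The pads swing forward as they close: fully open they stand 13 mm farther back than shut.
Start: joints at [-0.023, 0.332, -0.065, 1.46, 0.022, 1.35, -0.088], TCP at [0.625, 0, 0.206] pointing down, gripper open.
Joint ranges: [-2.6, 2.6], [-0.5, 2.12], [-1.47, 1.34], [0.16, 2.42], [-1.27, 4.41], [0.06, 2.06], [-2.6, 2.6]. Speed limits (rad/s): [2.22, 2.22, 2.79, 2.79, 3.14, 3.14, 3.14].

## Interface

Orientations are given as a unit quaternion [x, y, z, w].
In Python, from workcell import manip gives the robot as it stands.
- The arm moves only by the tool arm_command, never from a script. Its arguments are lists of equal length, an entry for each row: "slide": the shift along the tool's x, y, z in mm, a list of three; "turn": the turn about the tool's z in degrees; "grip": the closure, from 0 (fully open) to 1 (shut). In form: {"slide": [[tx, ty, tz], ...], "turn": [turn, ...], "grip": [grip, ...]}. A call has 1 to 10 rows; each row shifts and turns the commanded pose from where the row before left it, along the tool's axes as they then stand; what a row does not reach is not made up. A row lasts 1/12 s, in which the tool goes at most 41.7 mm and 7.16 degrees, less where a joint would pass 70% of its speed; a pose out of reach is approached as far as the arm can. A call with a gripper value outside its range is refused whole. The fingers move at their own pace and stop on an object; "newtons" is the grip in N (left out, the last holds). Time passes only in rows, so rows that do not move let the fingers close. It gives the time, the measured TCP pose, the force and the opening at its end, in the units of the state.
- manip.get_obs(): the state, without advancing time (a new reading comes with each control period).
- manip.camera(name): name is "scene" or "side" or "wrist"; returns the picture (400x640x3 uint8, blue, green, red); there is no depth.
- manip.camera_info(name): a dict with "fx", "fy", "cx", "cy" (pixels), "rvec" (rotation vector, rad) and "tvec" (3), from world to camera coordinates, as OpenCV has them. Camera axes: x right, y down, z forward; pixel columns grow to the right and rows downward; lengths in m; the calibration is good to about 2 mm. The wrist camera is an equidistant fisheye: a pixel r from the principal point sees the ray r / f radians off the axis. A picture is of the moment at which its call begins: read the wrist's pose just before it. camera_info takes no time and is no camera call; for the wrist camera it gives the pose at the moment of the call.
- manip.hand_in(): hands the job in, once; it reports no verdict.
Trained networks look in the newest picture that a camera, given by its name, has taken for a name from the list of things; names that differ only in an ending like _2 or _b are one class to them, and where a whole thing is asked for, a point or a joint stands for the part that bears it (a point fixed in the world has none). Each returns a list of dicts, best first, with "score" (0 to 1); they miss things now and then, are a little off and sometimes report something else, mostly with a low value. They report only what shows in the picture. A call takes as long as a camera call. They do not tell look-alikes from the thing itself.
- manip.cut_out(target, camera): "pixels" (400x640 bool, what is visible of it).
- manip.tip_of(target, camera): "xyz" ([x, y, z] in m, in the coordinates of the camera as it stood for that picture, good to about 4 mm: a listed point, or the origin of a listed thing).
The state is a dict: "clock": time; "joint_pos": joint angles; "joint_velocities": joint speeds; "tau": joint torques, N m; "position": TCP position; "ee_rot": TCP orientation; "ft_force": force on the tool from outside, world axes, zero at the start; "torque": the same for the moment, N m; "grip_width": opening from 0.0 (shut) to 1.0 (fully open).
Only numpy, scipy, OpenCV 4.12 (cv2) and the standard library are available. Lean on these libraries where they do the work, as an engineer would, in place of code of your own. Each camera call takes 0.05 s, during which the arm holds its last target.

## Task

Start a new reading on the photometer by pulling its front flap all the way down and then pushing it fully shut again. Only then lift the flat reference plate out of its stand, gently lower its blade through the narrow slot in the deck until about 33 mm of it is inside (some 17 mm of blade still showing, the grip clear of the deck), and finish while still gripping it there, upright, still and hanging from the gripper with no more than a light touch against the sides of the slot. Leave the flap shut and the other things on the bench where they are.

Things in the scene. Friction and masses are not known exactly. Their poses are not given: they have to be found in the camera images.
- photometer: bench photometer, a grey and white box 260 mm deep (its x) by 200 wide (its y) with a flat deck 120 mm high; origin at the centre of its underside, x points from its front to its rear, y to its left, z up; fixed to the bench, its front (-x) faces the robot. The front 110 mm of the deck is a bare 12 mm thick metal plate over a hollow light chamber (floor 35 mm above the bench) that is closed in front by a flap
- slot (a point): centre of the slot in the deck plate, at the deck's upper surface (75 mm ahead of the photometer's centre, 120 mm above the bench); same axes as the photometer. The slot is 42 mm long (along y) by 10 mm wide (along x), goes right through the 12 mm plate, has a 1.5 mm chamfer at its mouth and opens into the chamber, 73 mm deep below the plate
- flap (a joint): angle of the bottom-hinged front flap, rad: 0 = shut (upright), 1.2 = fully down (its stop), growing as the top swings out towards the robot. It starts shut or up to 0.25 ajar. A stiff hinge (about 0.15 N m) keeps it wherever it is left; 2 to 4 N at the bar moves it
- flap_hinge (a point): mid-point of the flap's hinge line, 136 mm ahead of the photometer's centre, 35 mm above the bench; the hinge runs along the photometer's y (the point's axes are those of the photometer)
- flap_bar (a point): centre of the round pull bar (12 mm diameter, 90 mm long along y) on the flap's upper edge, 115 mm from the hinge; with the flap shut its centre stands 30 mm above the deck, so that fingers can go behind it (towards the slot) or grip it from above. The bar is black; the flap itself is a grey panel 200 mm wide and 8 mm thick up to the deck, 80 mm wide above it
- plate_mid (a point): reference plate, centre (half-way up its 80 mm height), loose, 90 g: a flat aluminium blade 40 mm wide (its y), 8 mm thick (its x), 50 mm tall, with a small black round filter near its foot, and above it a black plastic grip 52 mm wide (y), 14 mm thick (x), 30 mm tall, whose centre lies 25 mm above this point. z up. It starts upright, blade down, in a grey stand; either way round is the same
- plate_foot (a point): middle of the lower end of the plate's blade, 40 mm below plate_mid; the underside of the grip is 50 mm above it
- stand: grey plastic block fixed to the bench that holds the reference plate upright, on the left or right of the photometer: base 90 by 90 mm, block 60 (x) by 80 (y) mm, top 45 mm above the bench, pocket 11 by 43 mm, 35 mm deep (floor 10 mm above the bench); origin at the centre of its underside
- tube_rack: bystander: white rack of capped test tubes, 66 by 150 mm, 97 mm high; origin under its centre; loose
- mortar: bystander: white bowl, 90 mm across, 50 mm high; origin under its centre; loose
- beaker: bystander: glass beaker, 72 mm across, 100 mm high; origin under its centre; loose
- bottle: bystander: amber bottle, 72 mm across, 150 mm high; origin under its centre; loose
- tip_box: bystander: pipette tip box 80 by 120 mm, 62 mm high; origin under its centre; loose
- dish: bystander: flat shut dish, 88 mm across, 15 mm high; origin under its centre; loose
Not all that is in view belongs to the job. What is shaped like the stand but green or yellow is not meant.

How it is judged:
On the way, in this order (a step that is already met when the one before it is completed fails the run):
1. the flap has been pulled down (value of joint flap above 1 rad), for 0.1 s.
2. the flap has been pushed shut again, the plate still in its stand (value of joint flap below 0.1 rad and distance of plate_mid from where it was at the start of the episode below 0.015 m), for 0.2 s.
3. the plate is lifted out of the stand, the flap shut (value of joint flap below 0.1 rad and z of plate_foot in the frame of stand above 0.05 m and contact force between the fingers and plate above 1 N), for 0.2 s.
At the end, for the whole second after the job is handed in: The plate's foot is 24 to 43 mm below the deck inside the slot (within 6 mm of its axis), upright within 0.12 rad, at rest, gripped by the fingers with more than 2 N, touching the photometer with less than 5 N, the flap shut (below 0.1 rad) (horizontal distance between plate_foot and slot below 0.006 m and z of plate_foot in the frame of slot between -0.043 and -0.024 m and angle between plate_mid's own z axis and vertical below 0.12 rad and value of joint flap below 0.1 rad and contact force between the fingers and plate above 2 N and contact force between plate and photometer below 5 N and linear speed of plate below 0.02 m/s); the arm keeps its last pose, push and grip.
It fails at once if a bystander is moved by more than 30 mm (distance of any of tube_rack, mortar, beaker, bottle, tip_box, dish from where it was at the start of the episode above 0.03 m).
It fails at once if the plate is pressed on the photometer with more than 40 N (contact force between plate and photometer above 40 N).
It also fails if it takes over 64 s, if anything falls off the work surface, if the arm or the gripper's body presses on something with over 40 N, if the wrist force passes 120 N, or if a joint passes its speed limit or range.

## Working session

There is one attempt and no reset: what is moved stays moved. The work goes in short steps, Python scripts to look and compute and a tool call to move; the robot and the scene stay as the last step left them, time stands still between calls to the robot, and variables do not carry over. Pictures are saved under pics/ and viewed, and the job is handed in when it is done.

Besides the shell and the picture viewer there is one more tool, called after "Call:" in YAML: its name, and indented under it one key for each argument. arm_command: Moves the arm, as the interface text tells. Its arguments: {"type":"object","properties":{"slide":{"type":"array","items":{"type":"array","items":{"type":"number"}}},"turn":{"type":"array","items":{"type":"number"}},"grip":{"type":"array","items":{"type":"number"}},"newtons":{"type":"number"}},"required":["slide","turn","grip"]}

```bash
mkdir -p pics; ls
cat > h.py <<'E'
import numpy as np, cv2
from workcell import manip
def save(n,im): cv2.imwrite('pics/'+n+'.png',im)
def w2c(info):
    R=cv2.Rodrigues(np.array(info['rvec'],float))[0]; return R,np.array(info['tvec'],float).ravel()
def toworld(info,p):
    R,t=w2c(info); return R.T@(np.array(p)-t)
def ray(info,u,v,fish=False):
    R,t=w2c(info); x=(u-info['cx'])/info['fx']; y=(v-info['cy'])/info['fy']
    if fish:
        r=np.hypot(x,y); d=np.array([np.sin(r)*x/max(r,1e-9),np.sin(r)*y/max(r,1e-9),np.cos(r)])
    else: d=np.array([x,y,1.])
    d=R.T@d; return -R.T@t, d/np.linalg.norm(d)
def onz(info,u,v,z,fish=False):
    o,d=ray(info,u,v,fish); return o+d*(z-o[2])/d[2]
def proj(info,p,fish=False):
    R,t=w2c(info); c=R@np.array(p)+t
    if fish:
        th=np.arctan2(np.hypot(c[0],c[1]),c[2]); k=th/max(np.hypot(c[0],c[1]),1e-9)
        return info['cx']+info['fx']*c[0]*k, info['cy']+info['fy']*c[1]*k
    return info['cx']+info['fx']*c[0]/c[2], info['cy']+info['fy']*c[1]/c[2]
E
python3 - <<'E'
from h import *
np.set_printoptions(precision=4,suppress=True)
print(manip.get_obs())
for c in ['scene','side','wrist']:
    i=manip.camera_info(c); print(c,i)
    save(c+'0',manip.camera(c))
    for t in ['photometer','slot','flap_hinge','flap_bar','plate_mid','plate_foot','stand']:
        for d in manip.tip_of(t,c)[:3]:
            print(c,t,round(d['score'],2),toworld(i,d['xyz']))
E
```

```text
pics
{'clock': 0.0, 'joint_pos': array([-0.0226,  0.3329, -0.0647,  1.461 ,  0.0216,  1.3499, -0.0885]), 'joint_velocities': array([-0.0016, -0.0002, -0.0009,  0.0019, -0.0021, -0.0005, -0.0006]), 'tau': array([  0.0005, -62.545 ,   0.0497, -39.161 ,   0.0164,   0.0098,
        -0.    ]), 'position': array([ 0.6246, -0.    ,  0.205 ]), 'ee_rot': array([ 0.7071,  0.7071, -0.0005, -0.0005]), 'ft_force': array([-0.2619, -0.2613,  0.1433]), 'torque': array([ 0.0033, -0.0344,  0.0235]), 'grip_width': 1.0034357541788095}
scene {'fx': 370.8960155283621, 'fy': 370.8960155283621, 'cx': 320.8890965041326, 'cy': 204.4018316257351, 'rvec': array([ 2.4679,  0.6216, -0.1967]), 'tvec': array([-0.4545, -0.1154,  1.543 ])}
scene photometer 0.78 [ 0.6987 -0.0295  0.0008]
scene slot 0.79 [ 0.6229 -0.0199  0.1206]
scene flap_hinge 0.6 [ 0.5639 -0.0156  0.0331]
scene flap_hinge 0.43 [ 0.6987 -0.0248  0.0012]
scene flap_bar 0.7 [ 0.5533 -0.0114  0.148 ]
scene plate_mid 0.68 [ 0.4865 -0.2592  0.0522]
scene plate_foot 0.63 [ 0.4865 -0.2619  0.0122]
scene stand 0.9 [ 0.4879 -0.258   0.0062]
scene stand 0.87 
[... 475 characters left out ...]
 -0.0084  0.1508]
side plate_mid 0.6 [ 0.49   -0.2598  0.051 ]
side plate_mid 0.46 [ 0.5675 -0.012   0.0379]
side plate_foot 0.5 [ 0.4938 -0.2588  0.015 ]
side stand 0.65 [ 0.2859 -0.2745  0.0013]
side stand 0.63 [ 0.491  -0.2583  0.0019]
side stand 0.57 [ 0.3526 -0.4554 -0.0031]
wrist {'fx': 309.70691628693146, 'fy': 309.70691628693146, 'cx': 325.08236654721196, 'cy': 202.10092677121946, 'rvec': array([-2.8305,  0.0019,  0.0017]), 'tvec': array([-0.6258, -0.0373,  0.3814])}
wrist photometer 0.82 [ 0.7024 -0.0266  0.0034]
wrist slot 0.8 [ 0.6245 -0.0169  0.1226]
wrist flap_bar 0.91 [ 0.5602 -0.0093  0.1509]
wrist stand 0.77 [ 0.4882 -0.2573 -0.0039]
wrist stand 0.76 [ 0.3516 -0.457  -0.0018]
```

View pics/scene0.png

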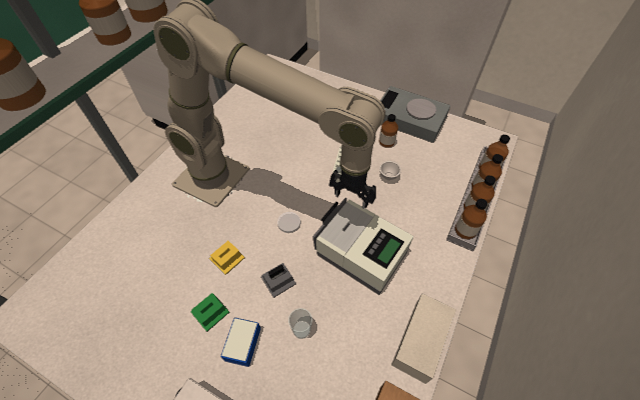

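View pics/side0.png

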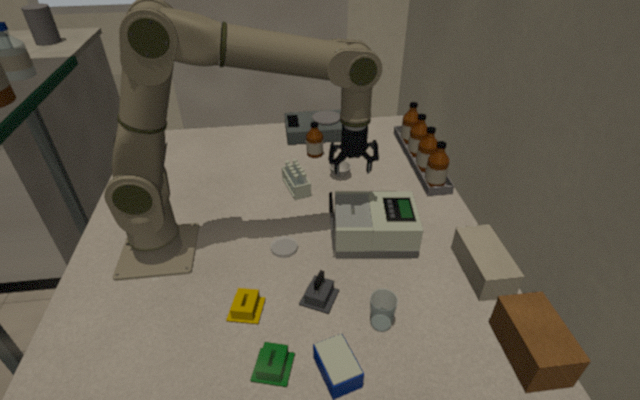

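View pics/wrist0.png

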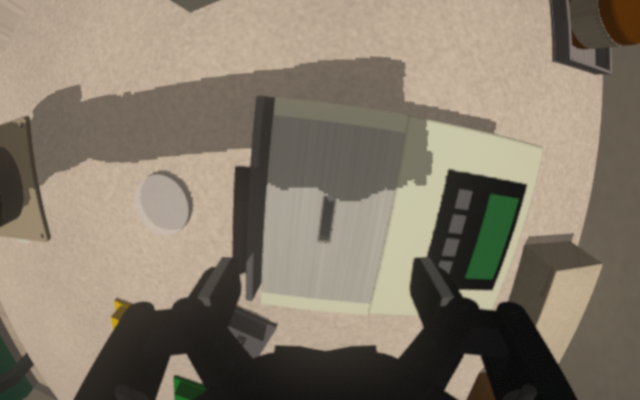

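The scene picture has three stand-shaped things:
- grey with the plate at about (278,278)
- yellow at (227,257)
- green at (209,311)

I take the grey one, at world (0.489, -0.258). Next is a close crop of it, then the yaws and the bystander positions.

Run:
```python
from h import *
np.set_printoptions(precision=4,suppress=True)
a=cv2.imread('pics/scene0.png')[240:330,190:340]; b=cv2.imread('pics/side0.png')[250:330,210:360]
c=cv2.imread('pics/wrist0.png')[80:320,220:420]
a=cv2.resize(a,None,fx=2.6,fy=2.6,interpolation=2);b=cv2.resize(b,(a.shape[1],208),interpolation=2)
l=np.vstack([a,b]); c=cv2.resize(c,(int(200*l.shape[0]/240),l.shape[0]),interpolation=2)
save('crop0',np.hstack([l,c]))
i=manip.camera_info('scene');manip.camera('scene')
for t in ['tube_rack','mortar','beaker','bottle','tip_box','dish']:
    for d in manip.tip_of(t,'scene')[:2]: print(t,round(d['score'],2),toworld(i,d['xyz']))
```

```text
tube_rack 0.71 [ 0.4672  0.2967 -0.0026]
tube_rack 0.53 [ 0.6973 -0.0249  0.0004]
beaker 0.78 [ 0.6445 -0.3671 -0.0005]
beaker 0.43 [ 0.4896 -0.258   0.002 ]
bottle 0.74 [ 0.6962 -0.0254  0.0004]
bottle 0.59 [0.5642 0.5312 0.0005]
tip_box 0.75 [ 0.5028 -0.4932  0.0018]
dish 0.96 [ 0.398  -0.04   -0.0015]
```

View pics/crop0.png

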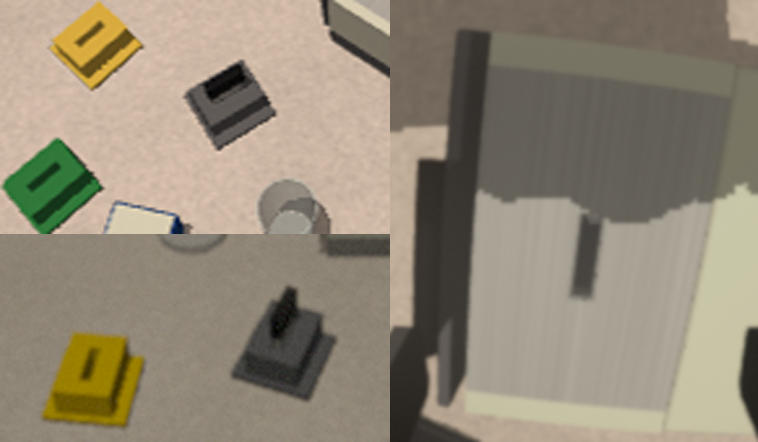

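Run:
```python
from h import *
np.set_printoptions(precision=4,suppress=True)
i=manip.camera_info('wrist')
for a,b in [((328.6,197.8),(324.2,241.2)),((407.3,131.6),(370.4,310.7)),((274,115),(262,292))]:
    p,q=onz(i,*a,.12,True),onz(i,*b,.12,True); d=p-q
    print(p,q,(p+q)/2,'len',np.linalg.norm(d),'yaw deg',np.degrees(np.arctan2(-d[0],d[1])))
```

```text
[0.6289 0.0025 0.12  ] [ 0.6251 -0.0384  0.12  ] [ 0.627 -0.018  0.12 ] len 0.041119013993819724 yaw deg -5.405594857977223
[0.6946 0.0603 0.12  ] [ 0.6723 -0.1185  0.12  ] [ 0.6834 -0.0291  0.12  ] len 0.18023513908771438 yaw deg -7.114949759621754
[0.5843 0.0734 0.12  ] [ 0.5629 -0.0954  0.12  ] [ 0.5736 -0.011   0.12  ] len 0.17012656276885227 yaw deg -7.226208689494314
```

Call:
arm_command:
  slide:
    - [0, 0, 0]
    - [0, 0, 0]
    - [-6, -20, 0]
    - [-6, -20, 0]
    - [-6, -22, 0]
    - [0, 0, 0]
    - [0, 0, 0]
    - [0, 0, 0]
  turn: [4, 3.2, 0, 0, 0, 0, 0, 0]
  grip: [0.5, 0.5, 0.5, 0.5, 0.5, 0.5, 0.5, 0.5]
  newtons: 30

```text
clock: 2.22
position: [0.5617, -0.0099, 0.2061]
ee_rot: [0.75, 0.661, 0.0, 0.0]
ft_force: [-0.4, 0.7, -0.9]
grip_width: 0.499
```

Run:
```python
from h import *
np.set_printoptions(precision=4,suppress=True)
i=manip.camera_info('wrist');im=manip.camera('wrist');save('w1',im)
print(manip.get_obs())
for t in ['slot','flap_bar','flap_hinge']:
    for d in manip.tip_of(t,'wrist')[:2]: print(t,round(d['score'],2),toworld(i,d['xyz']))
```

```text
{'clock': 2.2667, 'joint_pos': array([-0.018 ,  0.1945, -0.0524,  1.6314,  0.0103,  1.3153, -0.1974]), 'joint_velocities': array([-0.0007,  0.0089, -0.001 , -0.0033,  0.0006,  0.0018, -0.0009]), 'tau': array([  0.1972, -53.5517,   0.2359, -38.6414,   0.0272,   0.0298,
         0.0005]), 'position': array([ 0.5619, -0.0098,  0.206 ]), 'ee_rot': array([0.75  , 0.6614, 0.0003, 0.0002]), 'ft_force': array([ 0.5441, -0.2475,  0.0237]), 'torque': array([-0.0208,  0.0133,  0.0026]), 'grip_width': 0.49769339430375015}
slot 0.58 [ 0.6269 -0.013   0.1244]
slot 0.4 [ 0.4009 -0.042  -0.0055]
flap_bar 0.73 [ 0.5595 -0.0087  0.1495]
flap_hinge 0.86 [ 0.5703 -0.0071  0.0334]
```

View pics/w1.png

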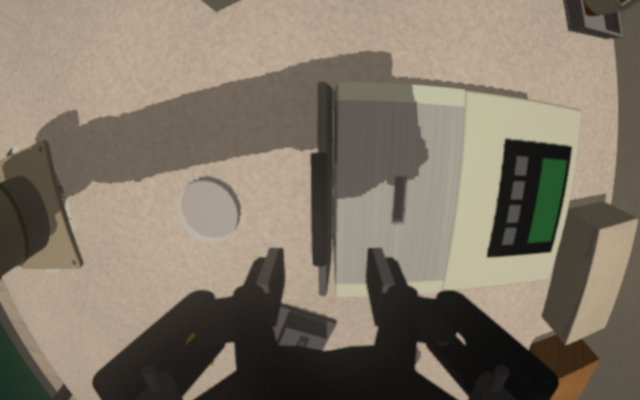

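The bar, at column 318, lies between the fingers at columns 272 and 376. I go down.

Call:
arm_command:
  slide:
    - [0, 0, 15]
    - [0, 0, 18]
    - [0, 0, 18]
    - [0, 0, 12]
    - [0, 0, 8]
    - [0, 0, 0]
    - [0, 0, 0]
  turn: [0, 0, 0, 0, 0, 0, 0]
  grip: [0.5, 0.5, 0.5, 0.5, 0.5, 0.5, 0.5]

```text
clock: 3.0
position: [0.5615, -0.01, 0.135]
ee_rot: [0.75, 0.661, 0.0, -0.0]
ft_force: [0.1, -0.3, 0.4]
grip_width: 0.5
```

Run:
```python
from h import *
a=manip.camera('scene');b=manip.camera('side');save('c2',np.hstack([cv2.resize(a[140:300,250:420],(400,376),interpolation=2),cv2.resize(b[110:280,270:440],(400,376),interpolation=2)]))
```

```text
(no output)
```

View pics/c2.png

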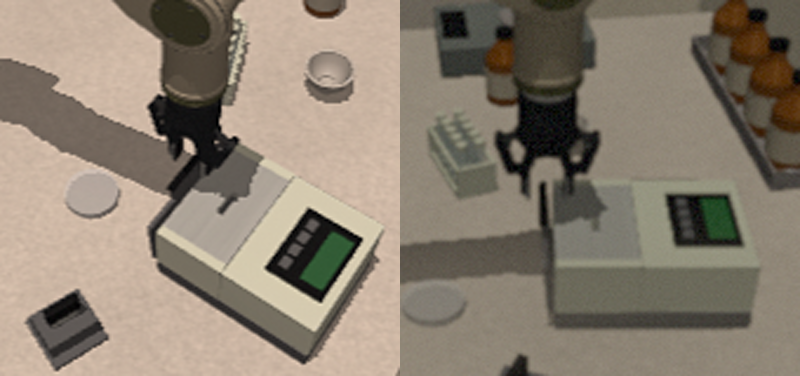

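Call:
arm_command:
  slide:
    - [0, -11, 0]
    - [0, -11, 0]
    - [0, -10, 1.5]
    - [0, -10, 1.5]
    - [0, -9.5, 3.5]
    - [0, -9, 3.5]
    - [0, -8.5, 5]
    - [0, -8.5, 5.5]
    - [0, 0, 0]
  turn: [0, 0, 0, 0, 0, 0, 0, 0, 0]
  grip: [0.5, 0.5, 0.5, 0.5, 0.5, 0.5, 0.5, 0.5, 0.5]

```text
clock: 3.85
position: [0.4834, -0.0002, 0.1144]
ee_rot: [0.75, 0.661, -0.0, -0.0]
ft_force: [1.6, -0.1, 0.0]
grip_width: 0.502
```

Run:
```python
from h import *
a=manip.camera('scene');b=manip.camera('side');save('c3',np.hstack([cv2.resize(a[140:300,250:420],(400,376),interpolation=2),cv2.resize(b[110:280,270:440],(400,376),interpolation=2)]))
```

```text
(no output)
```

View pics/c3.png

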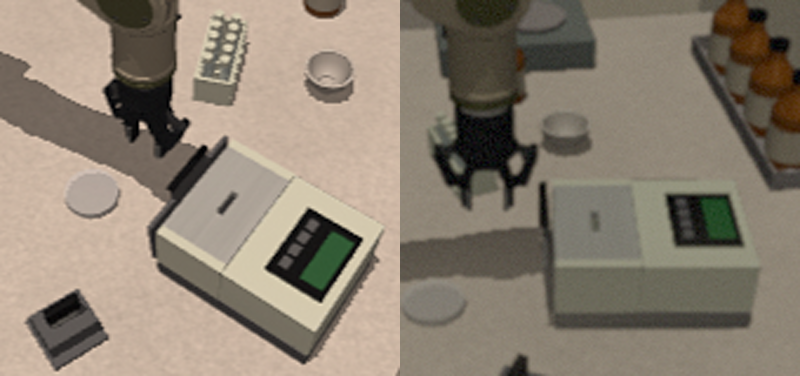

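Run:
```python
from h import *
np.set_printoptions(precision=4,suppress=True)
i=manip.camera_info('wrist');im=manip.camera('wrist');save('w3',im)
print(i,manip.get_obs()['position'], toworld(i,[0,0,0]), proj(i,manip.get_obs()['position'],True))
for t in ['slot','flap_bar','flap_hinge']:
    for d in manip.tip_of(t,'wrist')[:2]: print(t,round(d['score'],2),toworld(i,d['xyz']))
```

```text
{'fx': 309.70691628693146, 'fy': 309.70691628693146, 'cx': 325.08236654721196, 'cy': 202.10092677121946, 'rvec': array([-2.8253,  0.1799,  0.0277]), 'tvec': array([-0.482 ,  0.0481,  0.3129])} [ 0.4853 -0.0004  0.1153] [0.4959 0.0793 0.2833] (np.float64(324.32170580814756), np.float64(243.9015781007513))
slot 0.79 [ 0.6254 -0.0153  0.1222]
flap_bar 0.74 [ 0.5597 -0.0111  0.1486]
flap_hinge 0.77 [ 0.567  -0.0045  0.0322]
```

View pics/w3.png

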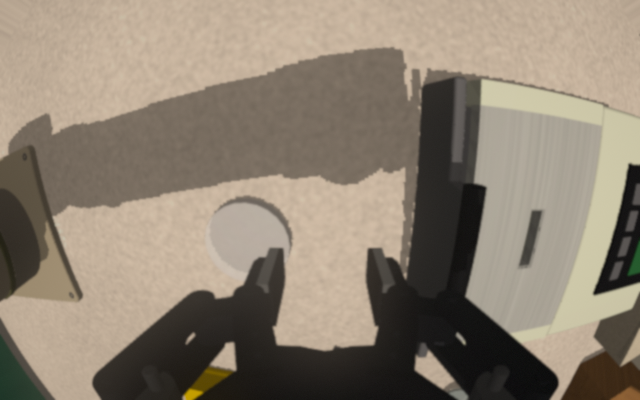

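Run:
```python
from h import *
np.set_printoptions(precision=4,suppress=True)
i=manip.camera_info('side')
f=lambda p:(lambda q:((q[0]-270)*400/170,(q[1]-110)*376/170))(proj(i,p))
xa=np.array([.992,-.125,0]);ya=np.array([.125,.992,0])
c=np.array([.5597,-.0105,.149])
print('bar ends far,near',f(c+.045*ya),f(c-.045*ya))
T=np.array([.5615,-.01,.135])
print('TCP',f(T),'inner',f(T+.021*xa),f(T-.021*xa))
w=manip.camera_info('wrist')
for uv in [(475,187),(465,297)]: print(onz(w,*uv,.15,True))
```

```text
bar ends far,near (np.float64(142.44586911342353), np.float64(185.03970166159806)) (np.float64(143.5426615762918), np.float64(223.9335745112816))
TCP (np.float64(144.186407331797), np.float64(211.44764056072592)) inner (np.float64(159.8984613569428), np.float64(211.38496764859204)) (np.float64(128.47607757670107), np.float64(211.51030659501777))
[0.5632 0.0353 0.15  ]
[ 0.5617 -0.0288  0.15  ]
```

Run:
```python
from h import *
b=cv2.imread('pics/c2.png')[100:260,480:640]; a=cv2.imread('pics/c2.png')[80:220,120:280]
save('c2z',np.hstack([cv2.resize(b,(400,400)),cv2.resize(a,(400,400))]))
```

```text
(no output)
```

View pics/c2z.png

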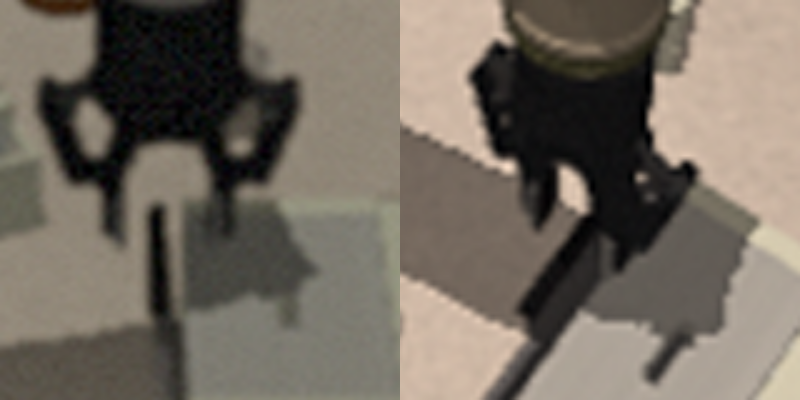

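Cause found: the fingertips at half opening stand about 16 mm above the nominal TCP, so they passed over the bar. I go back and lower.

Call:
arm_command:
  slide:
    - [0, 0, -20]
    - [0, 0, -30]
    - [0, 0, -10]
    - [0, 26, 0]
    - [0, 26, 0]
    - [0, 26, 0]
    - [0, 0, 25]
    - [0, 0, 20]
    - [0, 0, 12]
    - [0, 0, 0]
  turn: [0, 0, 0, 0, 0, 0, 0, 0, 0, 0]
  grip: [0.5, 0.5, 0.5, 0.5, 0.5, 0.5, 0.5, 0.5, 0.5, 0.5]

```text
clock: 4.98
position: [0.5602, -0.0102, 0.1145]
ee_rot: [0.75, 0.661, -0.002, -0.001]
ft_force: [-0.6, -0.3, -0.6]
grip_width: 0.498
```

Run:
```python
from h import *
a=manip.camera('scene');b=manip.camera('side');save('c4',np.hstack([cv2.resize(a[140:240,290:390],(400,400),interpolation=2),cv2.resize(b[140:240,300:400],(400,400),interpolation=2)]));print(manip.get_obs()['position'])
```

```text
[ 0.56185404 -0.01015319  0.11781259]
```

View pics/c4.png

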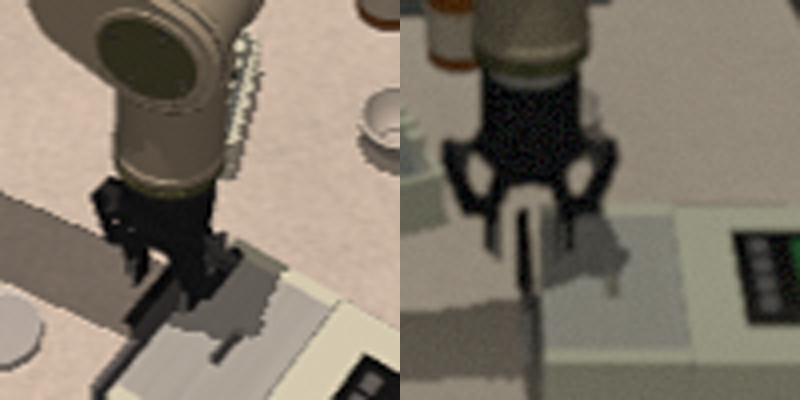

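Call:
arm_command:
  slide:
    - [0, -6, 5]
    - [0, -8, 0]
    - [0, -8, 0]
    - [0, -10, 1]
    - [0, -10, 1.5]
    - [0, 0, 0]
  turn: [0, 0, 0, 0, 0, 0]
  grip: [0.5, 0.5, 0.5, 0.5, 0.5, 0.5]

```text
clock: 5.58
position: [0.5185, -0.0046, 0.1104]
ee_rot: [0.75, 0.661, 0.0, 0.0]
ft_force: [-0.4, -0.1, 0.3]
grip_width: 0.499
```

Run:
```python
from h import *
a=manip.camera('scene');b=manip.camera('side');save('c5',np.hstack([cv2.resize(a[140:240,270:370],(400,400),interpolation=2),cv2.resize(b[140:240,280:380],(400,400),interpolation=2)]));print(manip.get_obs()['position'])
```

```text
[ 0.51998643 -0.00480954  0.11053657]
```

View pics/c5.png

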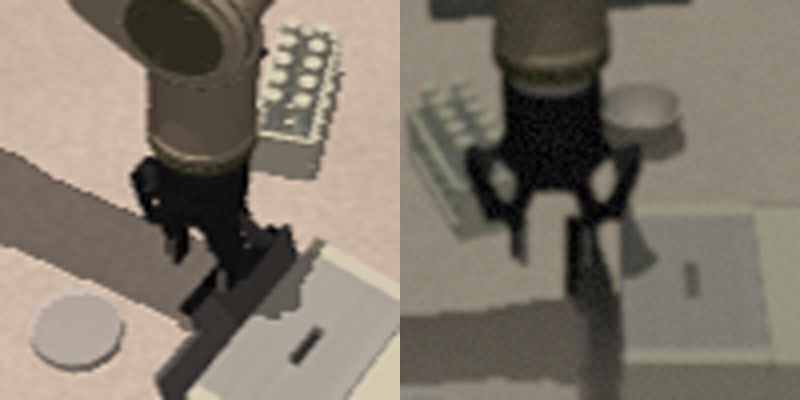

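Call:
arm_command:
  slide:
    - [0, -9.5, 3]
    - [0, -9, 4]
    - [0, -8.5, 5]
    - [0, -8.5, 5.5]
    - [0, -7.5, 6.5]
    - [0, -7, 7.5]
    - [0, -6, 8]
    - [0, -5.5, 8.5]
    - [0, -4.5, 9]
    - [0, 0, 0]
  turn: [0, 0, 0, 0, 0, 0, 0, 0, 0, 0]
  grip: [0.5, 0.5, 0.5, 0.5, 0.5, 0.5, 0.5, 0.5, 0.5, 0.5]

```text
clock: 6.52
position: [0.4526, 0.0034, 0.0507]
ee_rot: [0.75, 0.661, -0.001, -0.001]
ft_force: [-0.8, 0.3, -0.7]
grip_width: 0.494
```

Run:
```python
from h import *
np.set_printoptions(precision=4,suppress=True)
i=manip.camera_info('side')
a=manip.camera('scene');b=manip.camera('side');save('c6',np.hstack([cv2.resize(a[140:240,270:370],(400,400),interpolation=2),cv2.resize(b[140:240,280:380],(400,400),interpolation=2)]));o=manip.get_obs();print(o['position'],o['ft_force'])
for c in ['side','scene']:
  for t in ['flap_bar','flap_hinge']:
    for d in manip.tip_of(t,c)[:1]: print(t,round(d['score'],2),toworld(manip.camera_info(c),d['xyz']))
```

```text
[0.4543 0.0034 0.0524] [0.4014 0.1958 0.2971]
flap_bar 0.58 [0.4612 0.0065 0.0777]
flap_hinge 0.68 [ 0.5671 -0.0143  0.0353]
flap_bar 0.97 [ 0.456  -0.0003  0.0782]
flap_hinge 0.8 [ 0.5657 -0.0139  0.0341]
```

View pics/c6.png

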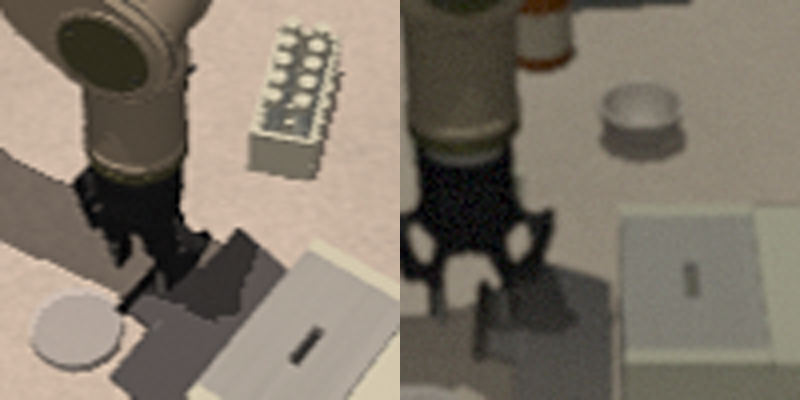

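The flap is fully down: the bar centre is at z≈0.078, so θ≈1.19. Now I go around to the front of the bar with shut fingers.

Call:
arm_command:
  slide:
    - [0, 0, -15]
    - [0, 0, -25]
    - [0, 0, -20]
    - [0, -15, 0]
    - [0, -16, 0]
    - [0, 0, 0]
    - [0, 0, 0]
    - [0, 0, 0]
    - [0, 0, 0]
    - [0, 0, 0]
  turn: [0, 0, 0, 0, 0, 0, 0, 0, 0, 0]
  grip: [0.5, 0.5, 0.5, 1, 1, 1, 1, 1, 1, 1]

```text
clock: 7.65
position: [0.4243, 0.0072, 0.1127]
ee_rot: [0.75, 0.661, 0.0, -0.0]
ft_force: [0.0, -0.6, -0.4]
grip_width: -0.001
```

Call:
arm_command:
  slide:
    - [0, 0, 15]
    - [0, 0, 20]
    - [0, 0, 17]
    - [0, 0, 0]
    - [0, 0, 0]
  turn: [0, 0, 0, 0, 0]
  grip: [1, 1, 1, 1, 1]

```text
clock: 8.07
position: [0.4235, 0.0072, 0.0605]
ee_rot: [0.75, 0.661, -0.001, -0.001]
ft_force: [-0.3, -1.1, 0.8]
grip_width: 0.001
```

Run:
```python
from h import *
np.set_printoptions(precision=4,suppress=True)
a=manip.camera('scene');b=manip.camera('side');save('c7',np.hstack([cv2.resize(a[140:240,260:360],(400,400),interpolation=2),cv2.resize(b[140:240,260:360],(400,400),interpolation=2)]));o=manip.get_obs();print(o['position'],o['ft_force'])
for t in ['flap_bar','flap_hinge']:
    for d in manip.tip_of(t,'scene')[:1]: print(t,round(d['score'],2),toworld(manip.camera_info('scene'),d['xyz']))
```

```text
[0.4246 0.0074 0.0617] [ 0.2491 -0.3587 -0.0619]
flap_bar 0.97 [0.4555 0.0009 0.0774]
flap_hinge 0.82 [ 0.5657 -0.0163  0.035 ]
```

View pics/c7.png

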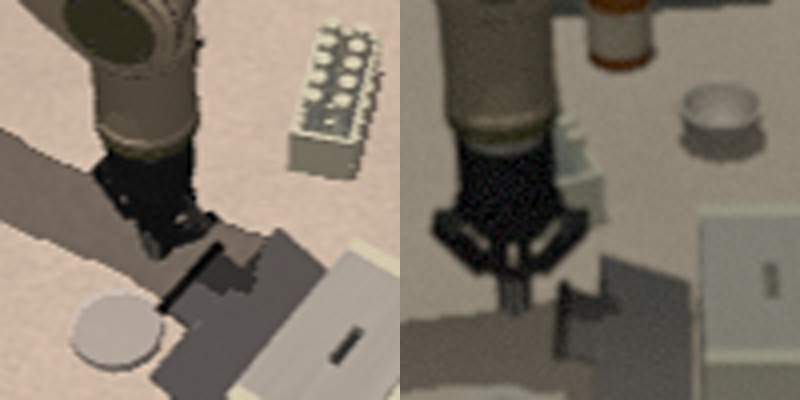

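Run:
```python
from h import *
i=manip.camera_info('side');j=manip.camera_info('scene')
f=lambda p:[round(float(k)) for q,o in ((proj(j,p),(260,140)),(proj(i,p),(160,140))) for k in ((q[0]-o[0])*4,(q[1]-o[1])*4)]
T=np.array([.4242,.0073,.061])
for dz in (0,.01,.02): print(dz,f(T+[0,0,dz]))
print('bar',f([.458,.003,.077]),f([.458+.0056,.003+.0446,.077]),f([.458-.0056,.003-.0446,.077]))
```

```text
0 [160, 268, 514, 335]
0.01 [160, 261, 514, 325]
0.02 [159, 255, 513, 316]
bar [189, 275, 555, 320] [218, 243, 558, 285] [159, 309, 553, 356]
```

Run:
```python
from h import *
i=manip.camera_info('wrist');im=manip.camera('wrist');R,t=w2c(i)
o=manip.get_obs();T=o['position'];T=np.array(T)
for k in (0,.01,.02,.03): print(k,proj(i,T+[0,0,k],True))
save('w7',cv2.resize(im[180:400,200:460],None,fx=3,fy=2.7))
```

```text
0 (np.float64(323.6706031646901), np.float64(243.8775465959642))
0.01 (np.float64(323.6076205425592), np.float64(251.40442986347006))
0.02 (np.float64(323.538464752609), np.float64(259.7274328254019))
0.03 (np.float64(323.46230665396496), np.float64(268.9657528671647))
```

View pics/w7.png

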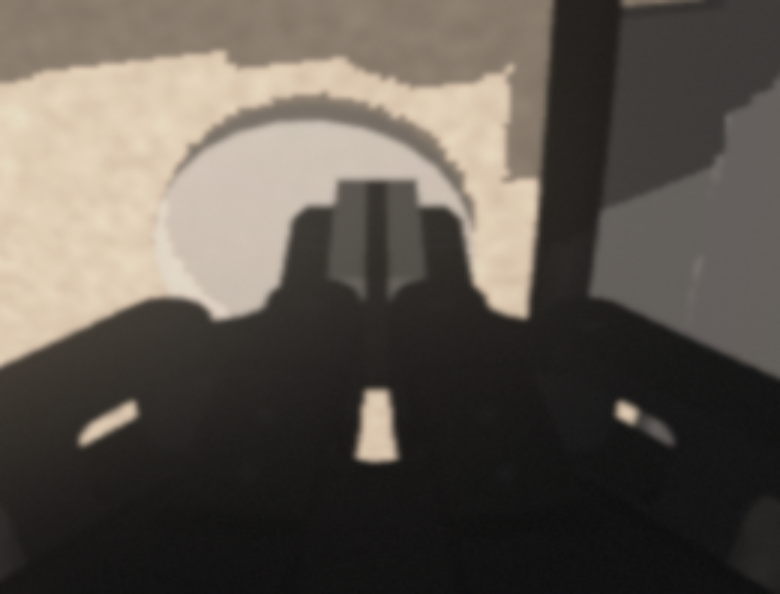

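The shut fingertips also end about 19 mm above the reported TCP. Both fixed cameras and the wrist view agree on this, so I use the seen tip from here on. I go lower, then push the flap shut along the arc.

Call:
arm_command:
  slide:
    - [0, 0, 10]
    - [0, 0, 10]
    - [0, 8, 0]
    - [0, 7, 0]
    - [0, 0, 0]
  turn: [0, 0, 0, 0, 0]
  grip: [1, 1, 1, 1, 1]

```text
clock: 8.73
position: [0.4403, 0.0053, 0.0409]
ee_rot: [0.75, 0.661, 0.0, 0.0]
ft_force: [-0.1, 0.2, -0.2]
grip_width: 0.001
```

Call:
arm_command:
  slide:
    - [0, 5, -10]
    - [0, 5.5, -10]
    - [0, 7, -9]
    - [0, 7.5, -9]
    - [0, 8.5, -7.5]
    - [0, 9, -7]
    - [0, 0, 0]
  turn: [0, 0, 0, 0, 0, 0, 0]
  grip: [1, 1, 1, 1, 1, 1, 1]

```text
clock: 9.32
position: [0.4839, -0.0001, 0.096]
ee_rot: [0.75, 0.661, 0.002, 0.001]
ft_force: [-0.5, -0.2, 1.0]
grip_width: 0.0
```

Run:
```python
from h import *
np.set_printoptions(precision=4,suppress=True)
a=manip.camera('scene');b=manip.camera('side');save('c8',np.hstack([cv2.resize(a[140:240,270:370],(400,400),interpolation=2),cv2.resize(b[140:240,270:370],(400,400),interpolation=2)]));o=manip.get_obs();print(o['position'])
for t in ['flap_bar','flap_hinge']:
    for d in manip.tip_of(t,'scene')[:1]: print(t,round(d['score'],2),toworld(manip.camera_info('scene'),d['xyz']))
```

```text
[0.4814 0.0001 0.094 ]
flap_bar 0.9 [ 0.4541 -0.0002  0.0765]
flap_hinge 0.45 [ 0.4892 -0.2577  0.001 ]
```

View pics/c8.png

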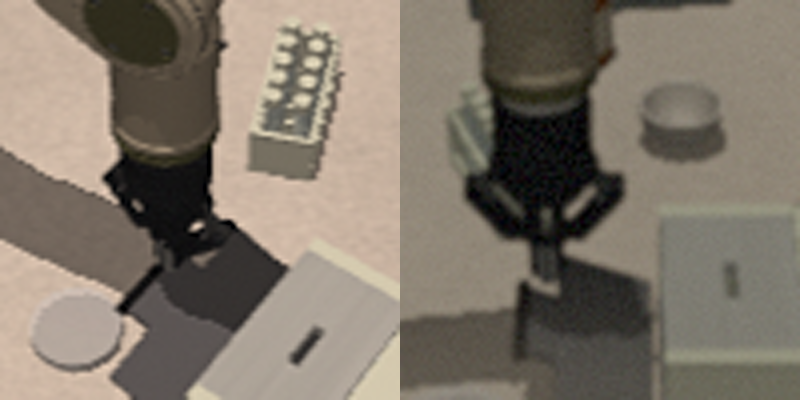

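The finger passed over the bar without touching: the shut tips are only about ±7 mm thick, so there was a gap before the bar. I go back, deeper and closer.

Call:
arm_command:
  slide:
    - [0, 0, -30]
    - [0, -30, 0]
    - [0, -30, 0]
    - [0, 0, 30]
    - [0, 0, 30]
    - [0, 0, 20]
    - [0, 0, 10]
    - [0, 12, 0]
    - [0, 10, 0]
    - [0, 0, 0]
  turn: [0, 0, 0, 0, 0, 0, 0, 0, 0, 0]
  grip: [1, 1, 1, 1, 1, 1, 1, 1, 1, 1]

```text
clock: 10.35
position: [0.4407, 0.005, 0.0325]
ee_rot: [0.75, 0.661, -0.003, -0.003]
ft_force: [-11.1, 1.5, 2.1]
grip_width: 0.004
```

Call:
arm_command:
  slide:
    - [0, 4, 0]
    - [0, 0, 0]
  turn: [0, 0]
  grip: [1, 1]

```text
clock: 10.52
position: [0.4404, 0.005, 0.0315]
ee_rot: [0.75, 0.661, -0.006, -0.005]
ft_force: [-27.5, 4.4, 10.5]
grip_width: -0.0
```

Run:
```python
from h import *
np.set_printoptions(precision=4,suppress=True)
a=manip.camera('scene');b=manip.camera('side');save('c9',np.hstack([cv2.resize(a[140:240,260:360],(400,400),interpolation=2),cv2.resize(b[140:240,260:360],(400,400),interpolation=2)]));o=manip.get_obs();print(o['position'],o['ft_force'])
i=manip.camera_info('scene')
for t in ['flap_bar','dish']:
    for d in manip.tip_of(t,'scene')[:1]: print(t,round(d['score'],2),toworld(i,d['xyz']))
```

```text
[0.4405 0.005  0.0315] [-26.0604   3.8799   9.3341]
flap_bar 0.9 [ 0.4527 -0.0014  0.0753]
dish 0.9 [ 0.3998 -0.0394  0.0006]
```

View pics/c9.png

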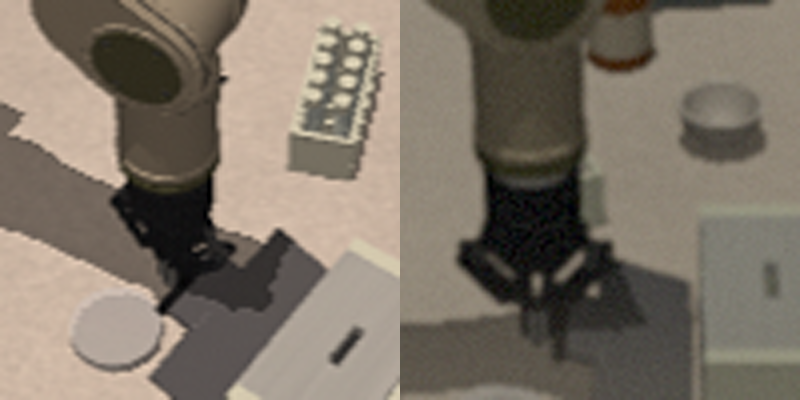

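Contact is made, at 26 N, but a purely horizontal push jams by friction. I ease off and move up along the arc.

Call:
arm_command:
  slide:
    - [0, -4, -2]
    - [0, 2, -6]
    - [0, 3, -6]
    - [0, 3, -6]
    - [0, 0, 0]
  turn: [0, 0, 0, 0, 0]
  grip: [1, 1, 1, 1, 1]

```text
clock: 11.13
position: [0.4502, 0.0039, 0.0543]
ee_rot: [0.75, 0.661, -0.001, -0.001]
ft_force: [-12.1, 0.5, 7.0]
grip_width: -0.004
```

Run:
```python
from h import *
np.set_printoptions(precision=4,suppress=True)
a=manip.camera('scene');b=manip.camera('side');save('c10',np.hstack([cv2.resize(a[140:240,260:360],(400,400),interpolation=2),cv2.resize(b[140:240,260:360],(400,400),interpolation=2)]));o=manip.get_obs();print(o['position'],o['ft_force'])
i=manip.camera_info('scene')
for t in ['flap_bar','dish']:
    for d in manip.tip_of(t,'scene')[:1]: print(t,round(d['score'],2),toworld(i,d['xyz']))
```

```text
[0.4498 0.0039 0.0538] [-10.3061   0.7137   6.8005]
flap_bar 0.63 [ 0.4669 -0.0002  0.0957]
dish 0.95 [ 0.4    -0.042  -0.0005]
```

View pics/c10.png

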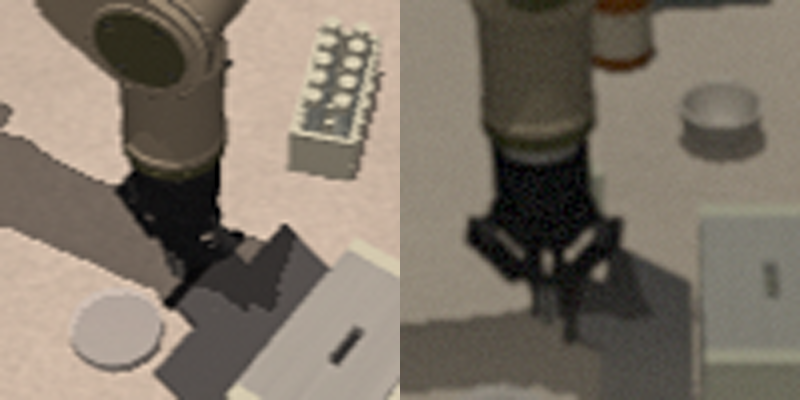

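Call:
arm_command:
  slide:
    - [0, 5, -7]
    - [0, 5, -6]
    - [0, 5, -6]
    - [0, 6, -5]
    - [0, 6, -5]
    - [0, 6, -4.5]
    - [0, 7, -4.5]
    - [0, 7, -4]
    - [0, 0, 0]
  turn: [0, 0, 0, 0, 0, 0, 0, 0, 0]
  grip: [1, 1, 1, 1, 1, 1, 1, 1, 1]

```text
clock: 12.08
position: [0.4997, -0.0021, 0.0967]
ee_rot: [0.75, 0.661, 0.001, 0.001]
ft_force: [0.2, -0.5, -0.6]
grip_width: 0.003
```

Run:
```python
from h import *
np.set_printoptions(precision=4,suppress=True)
a=manip.camera('scene');b=manip.camera('side');save('c11',np.hstack([cv2.resize(a[140:240,260:360],(400,400),interpolation=2),cv2.resize(b[140:240,280:380],(400,400),interpolation=2)]));o=manip.get_obs();print(o['position'],o['ft_force'])
i=manip.camera_info('scene')
for t in ['flap_bar']:
    for d in manip.tip_of(t,'scene')[:1]: print(t,round(d['score'],2),toworld(i,d['xyz']))
```

```text
[ 0.4983 -0.0021  0.0955] [ 0.2012  0.2042 -0.6203]
flap_bar 0.96 [ 0.5117 -0.0071  0.1413]
```

View pics/c11.png

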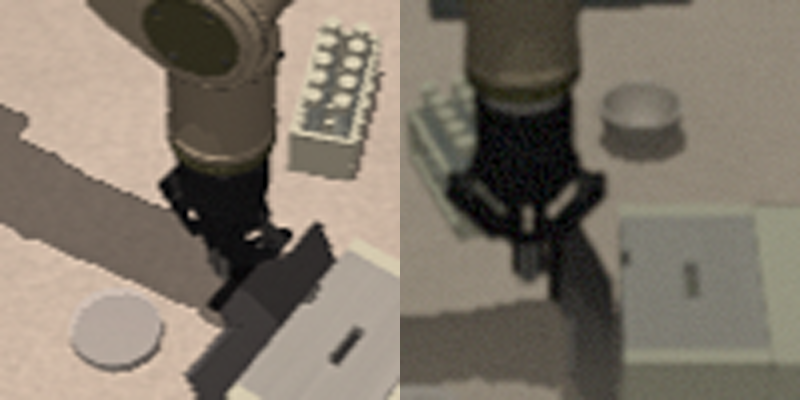

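Call:
arm_command:
  slide:
    - [0, 8, -3]
    - [0, 8, -3]
    - [0, 8, -2]
    - [0, 8, -1]
    - [0, 7, 0]
    - [0, 5, 0]
    - [0, 0, 0]
  turn: [0, 0, 0, 0, 0, 0, 0]
  grip: [1, 1, 1, 1, 1, 1, 1]

```text
clock: 12.82
position: [0.5425, -0.0077, 0.1041]
ee_rot: [0.75, 0.661, 0.0, 0.0]
ft_force: [-0.4, 0.8, 0.2]
grip_width: 0.002
```

Call:
arm_command:
  slide:
    - [0, 3, 0]
    - [0, 2, 0]
    - [0, 0, 0]
  turn: [0, 0, 0]
  grip: [1, 1, 1]

```text
clock: 13.07
position: [0.5463, -0.0082, 0.1041]
ee_rot: [0.75, 0.661, -0.0, -0.0]
ft_force: [0.4, 0.9, -0.3]
grip_width: -0.001
```

Run:
```python
from h import *
np.set_printoptions(precision=4,suppress=True)
a=manip.camera('scene');b=manip.camera('side');save('c12',np.hstack([cv2.resize(a[140:240,270:370],(400,400),interpolation=2),cv2.resize(b[140:240,290:390],(400,400),interpolation=2)]));o=manip.get_obs();print(o['position'],o['ft_force'])
for c in ['scene','side']:
  i=manip.camera_info(c)
  for t in ['flap_bar']:
    for d in manip.tip_of(t,c)[:1]: print(t,round(d['score'],2),toworld(i,d['xyz']))
```

```text
[ 0.5463 -0.0082  0.1042] [ 0.2054  0.0396 -0.3163]
flap_bar 0.7 [ 0.5609 -0.0126  0.1483]
flap_bar 0.77 [ 0.568  -0.0086  0.1509]
```

View pics/c12.png

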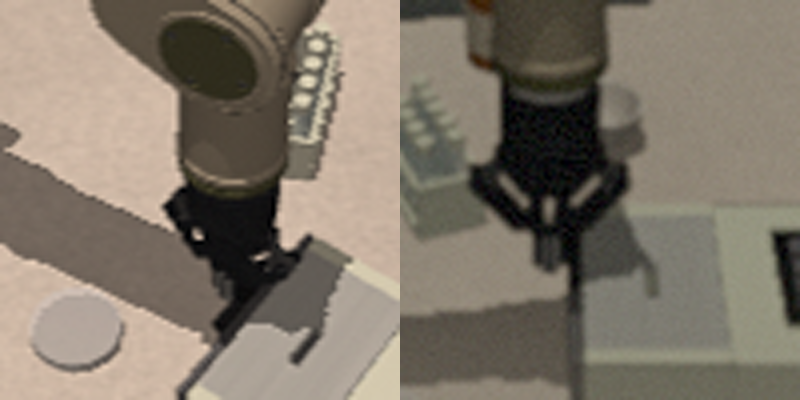

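Nearly shut. I push gently on to the stop, watching the force.

Call:
arm_command:
  slide:
    - [0, 3, 0]
    - [0, 2, 0]
    - [0, 0, 0]
  turn: [0, 0, 0]
  grip: [1, 1, 1]

```text
clock: 13.52
position: [0.5469, -0.0083, 0.1041]
ee_rot: [0.75, 0.661, -0.003, -0.003]
ft_force: [-25.6, 2.1, 17.8]
grip_width: -0.002
```

Call:
arm_command:
  slide:
    - [0, 3, 0]
    - [0, 0, 0]
    - [0, 0, 0]
  turn: [0, 0, 0]
  grip: [1, 1, 1]

```text
clock: 13.77
position: [0.5471, -0.0083, 0.104]
ee_rot: [0.75, 0.662, -0.005, -0.005]
ft_force: [-41.8, 3.0, 28.5]
grip_width: -0.004
```

The reaction is 42 N with no motion, so the flap is at its stop and shut. I back off and go over to the stand.

Call:
arm_command:
  slide:
    - [0, -11, 0]
    - [0, -8, 0]
    - [0, 0, -25]
    - [0, 0, -35]
    - [0, 0, -35]
    - [0, 0, -25]
    - [0, 0, 0]
  turn: [0, 0, 0, 0, 0, 0, 0]
  grip: [1, 1, 1, 1, 1, 0, 0]

```text
clock: 14.35
position: [0.5382, -0.0067, 0.2304]
ee_rot: [0.75, 0.661, 0.004, 0.003]
ft_force: [0.3, -0.7, 1.0]
grip_width: 0.274
```

Call:
arm_command:
  slide:
    - [-30, 0, 0]
    - [-37, 0, 0]
    - [-37, 0, 0]
    - [-37, 0, 0]
    - [-37, 0, 0]
    - [-37, 0, 0]
    - [-37, 0, 0]
    - [-37, 0, 0]
    - [0, 0, 0]
    - [0, 0, 0]
  turn: [0, 0, 0, 0, 0, 0, 0, 0, 0, 0]
  grip: [0, 0, 0, 0, 0, 0, 0, 0, 0, 0]

```text
clock: 15.18
position: [0.4982, -0.2961, 0.2237]
ee_rot: [0.752, 0.66, -0.0, 0.0]
ft_force: [1.5, 0.8, 0.1]
grip_width: 1.001
```

Run:
```python
from h import *
np.set_printoptions(precision=4,suppress=True)
i=manip.camera_info('wrist');im=manip.camera('wrist');save('w13',im)
o=manip.get_obs();print(o['position'],o['ft_force'])
for t in ['plate_mid','plate_foot','stand']:
    for d in manip.tip_of(t,'wrist')[:2]: print(t,round(d['score'],2),toworld(i,d['xyz']))
i=manip.camera_info('scene');manip.camera('scene')
for t in ['flap_bar','plate_mid','dish']:
    for d in manip.tip_of(t,'scene')[:1]: print(t,round(d['score'],2),toworld(i,d['xyz']))
```

```text
[ 0.4991 -0.294   0.2238] [0.5499 1.0304 0.3187]
plate_mid 0.36 [ 0.5051 -0.4878 -0.0008]
stand 0.86 [ 0.491  -0.2578 -0.0005]
stand 0.74 [ 0.2858 -0.2666 -0.0063]
flap_bar 0.8 [ 0.5586 -0.0163  0.15  ]
plate_mid 0.65 [ 0.4887 -0.2582  0.0526]
dish 0.83 [ 0.3984 -0.0418  0.0015]
```

View pics/w13.png

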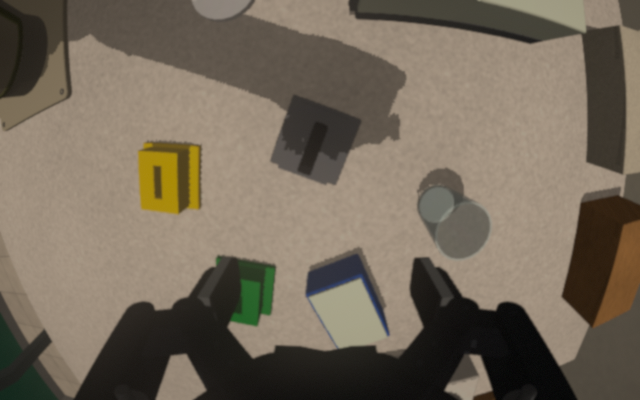

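Run:
```python
from h import *
im=cv2.imread('pics/w13.png')[85:195,260:370]
g=cv2.convertScaleAbs(im,alpha=2.2)
save('w13z',cv2.resize(g,(660,594),interpolation=cv2.INTER_CUBIC))
```

```text
(no output)
```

View pics/w13z.png

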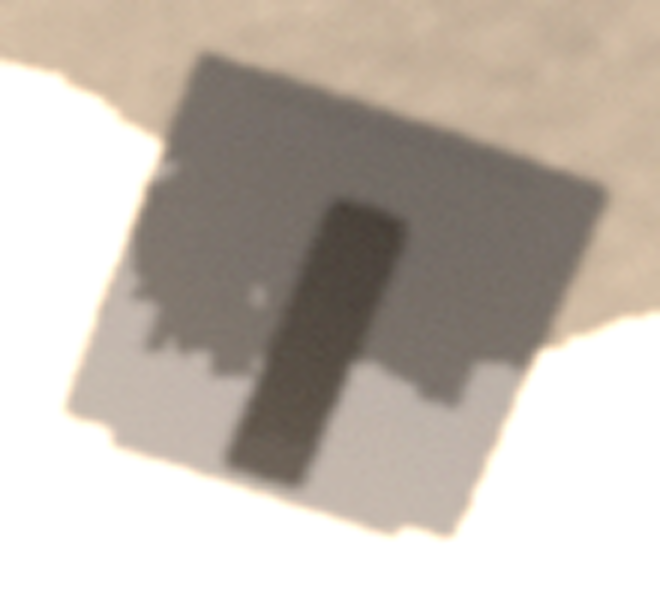

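Run:
```python
from h import *
np.set_printoptions(precision=4,suppress=True)
i=manip.camera_info('wrist'); print(toworld(i,[0,0,0]))
px=lambda a,b:(a/6+260,b/5.4+85)
P=lambda a,b,z=.09:onz(i,*px(a,b),z,True)
for a,b in [((318,240),(228,462)),((400,250),(300,487))]:
    p,q=P(*a),P(*b);d=p-q;print(p,q,'yaw',np.degrees(np.arctan2(-d[0],d[1])))
m=(P(228,462)+P(300,487))/2; print('lower mid',m,'width',np.linalg.norm(P(228,462)-P(300,487)))
m2=(P(340,200)+P(405,225))/2; m3=(P(340,200,.06)+P(405,225,.06))/2
print('upper mid',m2,m3)
# stand base corners
c=[P(*k,.006) for k in [(203,50),(607,190),(455,538),(68,410)]]
print(np.mean(c,0),[np.linalg.norm(c[k]-c[k-1]) for k in range(4)]); 
for k in (0,2): d=c[k+1]-c[k]; print(np.degrees(np.arctan2(d[1],d[0])))
for k in (0,1): d=c[(k*2+3)%4]-c[k*2]; print(np.degrees(np.arctan2(d[1],d[0])))
```

```text
[ 0.5106 -0.2131  0.3925]
[ 0.4958 -0.2346  0.09  ] [ 0.4754 -0.2733  0.09  ] yaw -27.706268318231757
[ 0.5087 -0.2381  0.09  ] [ 0.4867 -0.2796  0.09  ] yaw -27.946224726041635
lower mid [ 0.481  -0.2765  0.09  ] width 0.01288742745422052
upper mid [ 0.5052 -0.2308  0.09  ] [ 0.5046 -0.2325  0.06  ]
[ 0.4928 -0.2543  0.006 ] [np.float64(0.08915132588555126), np.float64(0.08918345864264152), np.float64(0.08859528961206814), np.float64(0.08831226046107725)]
-28.48248997784684
151.86692949045656
-117.05138683624679
62.393001515297904
```

Call:
arm_command:
  slide:
    - [0, 0, 0]
    - [0, 0, 0]
    - [0, 0, 0]
    - [11, -8, 0]
    - [11, -8, 0]
    - [10, -8, 0]
    - [0, 0, 0]
    - [0, 0, 0]
  turn: [7, 7, 6.4, 0, 0, 0, 0, 0]
  grip: [0, 0, 0, 0, 0, 0, 0, 0]

```text
clock: 16.25
position: [0.493, -0.2526, 0.2247]
ee_rot: [0.854, 0.52, 0.0, 0.0]
ft_force: [0.1, -0.9, 0.2]
grip_width: 0.999
```

Run:
```python
from h import *
np.set_printoptions(precision=4,suppress=True)
i=manip.camera_info('wrist');im=manip.camera('wrist');save('w14',im)
o=manip.get_obs();print(o['position'],o['ee_rot'])
for t in ['plate_mid','stand']:
    for d in manip.tip_of(t,'wrist')[:2]: print(t,round(d['score'],2),toworld(i,d['xyz']))
g=cv2.convertScaleAbs(im[180:300,250:400],alpha=2.2)
save('w14z',cv2.resize(g,(750,600),interpolation=cv2.INTER_CUBIC))
```

```text
[ 0.4929 -0.2536  0.2246] [0.8548 0.519  0.0002 0.0003]
stand 0.95 [ 0.2863 -0.2664 -0.0044]
stand 0.93 [ 0.3529 -0.4569 -0.0029]
```

View pics/w14z.png

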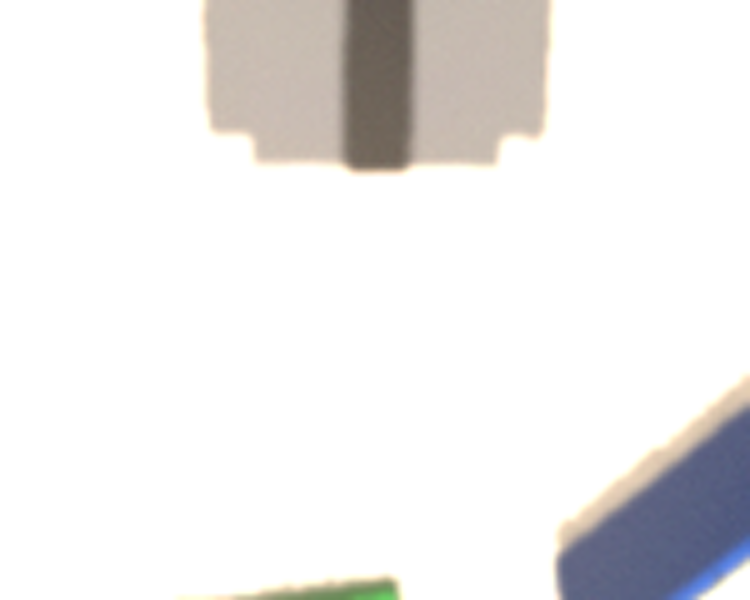

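Run:
```python
from h import *
np.set_printoptions(precision=4,suppress=True)
im=cv2.imread('pics/w14.png');i=manip.camera_info('wrist');T=np.array(manip.get_obs()['position'])
for z in (.09,.06,.01): print(z,proj(i,[T[0],T[1],z],True))
save('w14y',cv2.resize(cv2.convertScaleAbs(im[110:230,260:390],alpha=2.2),(650,600),interpolation=cv2.INTER_CUBIC))
```

```text
0.09 (np.float64(325.176603919522), np.float64(186.214056645798))
0.06 (np.float64(325.19673351043446), np.float64(179.21608488102524))
0.01 (np.float64(325.22357765062924), np.float64(169.87486649333533))
```

View pics/w14y.png

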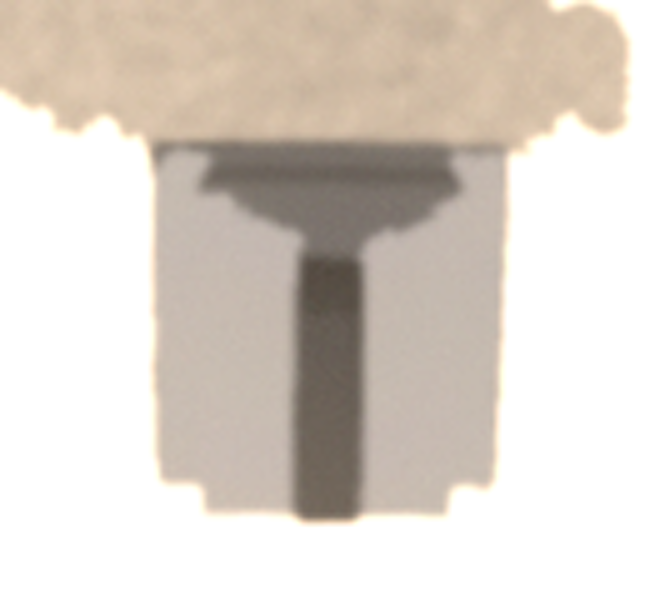

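Run:
```python
from h import *
np.set_printoptions(precision=4,suppress=True)
i=manip.camera_info('wrist');T=np.array(manip.get_obs()['position'])
yw=np.radians(-27.9);tx=np.array([-np.sin(yw),np.cos(yw),0]);ty=np.array([np.cos(yw),np.sin(yw),0])
for n,uv,z in [('low',(325.4,214),.09),('up top',(325.8,172),.09),('up foot',(326,161),.06),('blockL',(260+205/5,212.5),.045),('blockR',(260+448/5,212.5),.045),('baseU',(326,139),.01),('baseLo',(325,207),.01)]:
    p=onz(i,*uv,z,True)-T; print(n,1e3*(p@tx),1e3*(p@ty))
```

```text
low -29.859773301018915 0.35361801419051664
up top 14.702093690280345 0.5625930072280966
up foot 20.441502860228724 0.7907492179597052
blockL -44.550795292530154 -28.73625963261152
blockR -44.29949107587593 29.32296186026315
baseU 39.13540406246976 0.7986377726905142
baseLo -49.37215116215514 -0.08917715636040369
```

Call:
arm_command:
  slide:
    - [-4.4, 0.4, 0]
    - [0, 0, 25]
    - [0, 0, 35]
    - [0, 0, 35]
    - [0, 0, 35]
    - [0, 0, 25]
    - [0, 0, 10]
    - [0, 0, 0]
    - [0, 0, 0]
  turn: [0, 0, 0, 0, 0, 0, 0, 0, 0]
  grip: [0, 0, 0, 0, 0, 0, 0, 0, 0]

```text
clock: 17.15
position: [0.4914, -0.2588, 0.0602]
ee_rot: [0.855, 0.518, 0.0, 0.0]
ft_force: [0.7, 0.0, 0.6]
grip_width: 1.0
```

Run:
```python
from h import *
np.set_printoptions(precision=4,suppress=True)
a=manip.camera('scene');b=manip.camera('side');save('c15',np.hstack([cv2.resize(a[215:305,230:320],(400,400),interpolation=2),cv2.resize(b[225:325,270:370],(400,400),interpolation=2)]));o=manip.get_obs();T=np.array(o['position']);print(T,o['ft_force'])
i=manip.camera_info('side');j=manip.camera_info('scene')
f=lambda p:[round(float(k)) for q,o,s in ((proj(j,p),(230,215),4.444),(proj(i,p),(170,225),4)) for k in ((q[0]-o[0])*s,(q[1]-o[1])*s)]
ty=np.array([.884,-.468,0])
for k in (.02,.03): print(k,f(T+[0,0,k]+.0425*ty),f(T+[0,0,k]-.0425*ty))
i=manip.camera_info('wrist');im=manip.camera('wrist');save('w15',im)
```

```text
[ 0.4924 -0.259   0.0614] [0.1539 0.1948 0.6365]
0.02 [238, 292, 655, 231] [180, 204, 539, 198]
0.03 [237, 287, 655, 221] [178, 198, 539, 188]
```

View pics/c15.png

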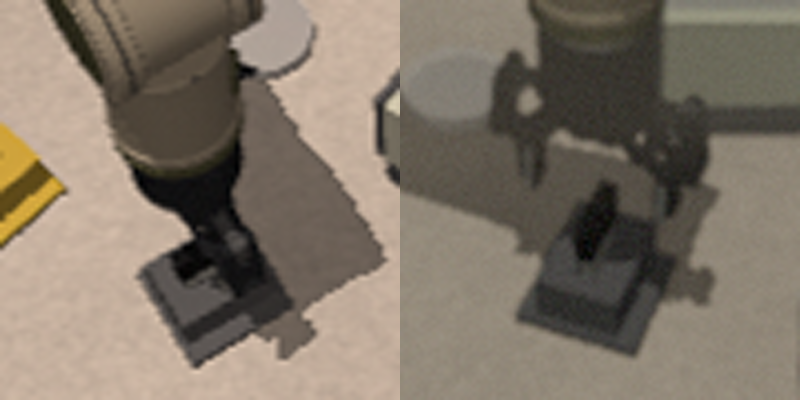

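View pics/w15.png

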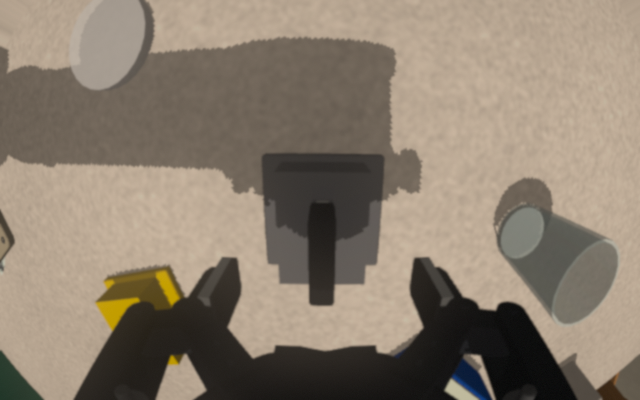

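Open tips stand about 32 mm above the TCP and shut tips about 19 mm, which matches the stated 13 mm swing. I lower 17 mm and close.

Call:
arm_command:
  slide:
    - [0, 0, 9]
    - [0, 0, 8]
    - [0, 0, 0]
    - [0, 0, 0]
    - [0, 0, 0]
    - [0, 0, 0]
    - [0, 0, 0]
    - [0, 0, 0]
    - [0, 0, 0]
    - [0, 0, 0]
  turn: [0, 0, 0, 0, 0, 0, 0, 0, 0, 0]
  grip: [0, 0, 0.4, 0.7, 1, 1, 1, 1, 1, 1]
  newtons: 40

```text
clock: 18.13
position: [0.4913, -0.2582, 0.0426]
ee_rot: [0.855, 0.518, 0.0, 0.0]
ft_force: [-0.1, -0.0, 2.5]
grip_width: 0.155
```

Run:
```python
from h import *
np.set_printoptions(precision=4,suppress=True)
a=manip.camera('scene');b=manip.camera('side');save('c16',np.hstack([cv2.resize(a[215:305,230:320],(400,400),interpolation=2),cv2.resize(b[225:325,270:370],(400,400),interpolation=2)]));o=manip.get_obs();T=np.array(o['position']);print(T,o['ft_force'],o['grip_width'])
im=manip.camera('wrist');save('w16',im)
```

```text
[ 0.4914 -0.2582  0.0426] [-0.6466 -0.0377  4.105 ] 0.15468243063865372
```

View pics/c16.png

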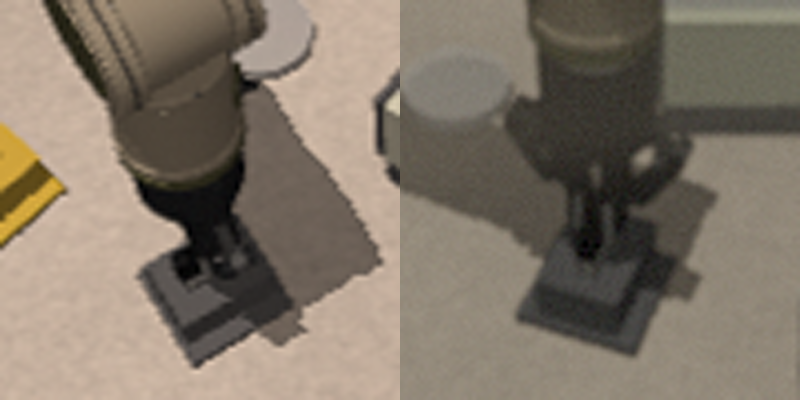

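View pics/w16.png

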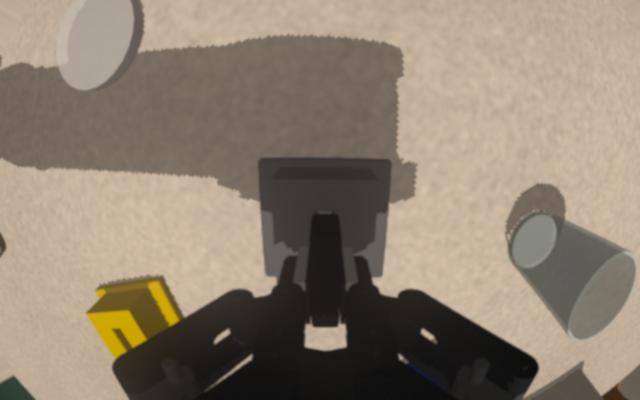

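Call:
arm_command:
  slide:
    - [0, 0, -8]
    - [0, 0, -12]
    - [0, 0, -15]
    - [0, 0, -20]
    - [0, 0, -25]
    - [0, 0, -25]
    - [0, 0, -25]
    - [0, 0, -25]
    - [0, 0, 0]
    - [0, 0, 0]
  turn: [0, 0, 0, 0, 0, 0, 0, 0, 0, 0]
  grip: [1, 1, 1, 1, 1, 1, 1, 1, 1, 1]

```text
clock: 19.12
position: [0.4918, -0.2586, 0.1996]
ee_rot: [0.855, 0.518, 0.001, 0.001]
ft_force: [-0.3, 0.0, -1.6]
grip_width: 0.152
```

Run:
```python
from h import *
np.set_printoptions(precision=4,suppress=True)
o=manip.get_obs();T=np.array(o['position']);print(T,o['ft_force'],o['grip_width'])
i=manip.camera_info('wrist');im=manip.camera('wrist');save('w17',im)
for k in (.0,.02): print(proj(i,T+[0,0,k],True))
for c in ['wrist','scene','side']:
  i=manip.camera_info(c)
  if c!='wrist': b=manip.camera(c); save('c17'+c,b)
  for t in ['plate_mid','plate_foot']:
    for d in manip.tip_of(t,c)[:1]: print(c,t,round(d['score'],2),toworld(i,d['xyz']))
```

```text
[ 0.4918 -0.2586  0.1996] [-0.2678  0.0083 -1.6383] 0.15193661286675286
(np.float64(325.0226756108623), np.float64(244.19329872275006))
(np.float64(325.0955940219349), np.float64(260.08472499280816))
wrist plate_foot 0.74 [ 0.4901 -0.2575 -0.0017]
scene plate_mid 0.56 [ 0.4881 -0.2607  0.2072]
scene plate_foot 0.43 [ 0.4851 -0.2595  0.1668]
side plate_mid 0.48 [ 0.4911 -0.2582  0.2002]
side plate_foot 0.53 [ 0.4905 -0.2604  0.1706]
```

View pics/w17.png

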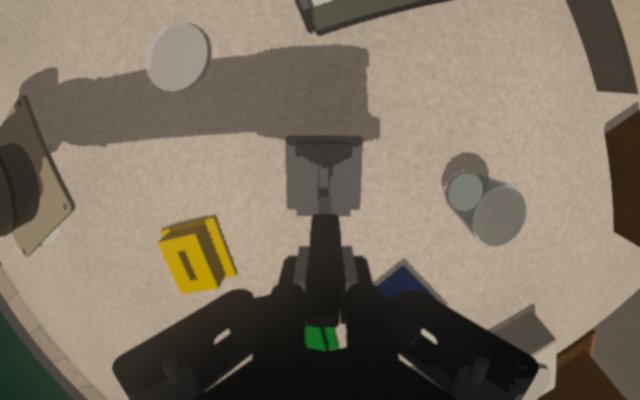

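View pics/c17side.png

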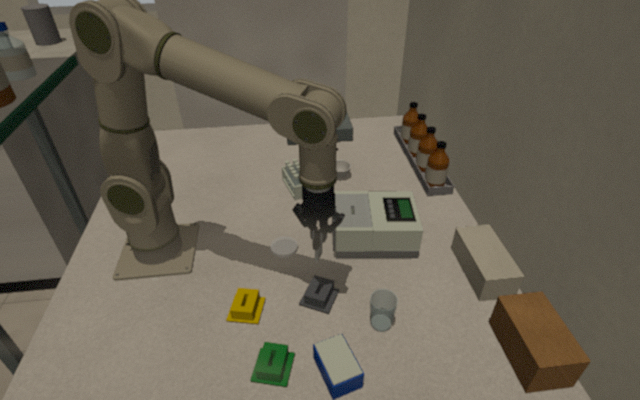

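Run:
```python
from h import *
i=manip.camera_info('wrist');T=np.array(manip.get_obs()['position'])
yw=np.radians(-27.7);tx=np.array([-np.sin(yw),np.cos(yw),0]);ty=np.array([np.cos(yw),np.sin(yw),0])
for n,x,z in [('gtop near',26,47),('gbot near',26,17),('foot near',20,-33),('gtop far',-26,47)]:
    print(n,[tuple(round(float(v),1) for v in proj(i,T+x*1e-3*tx+s*ty+[0,0,z*1e-3],True)) for s in (-.007,0,.007)])
im=cv2.imread('pics/w17.png')[185:335,250:400]
save('w17z',cv2.resize(cv2.convertScaleAbs(im,alpha=2.5),(750,600),interpolation=cv2.INTER_CUBIC))
```

```text
gtop near [(308.4, 236.9), (324.7, 237.0), (341.0, 237.0)]
gbot near [(311.4, 213.1), (324.9, 213.2), (338.4, 213.2)]
foot near [(314.8, 196.3), (325.1, 196.4), (335.4, 196.4)]
gtop far [(310.9, 329.2), (324.7, 329.3), (338.6, 329.2)]
```

View pics/w17z.png

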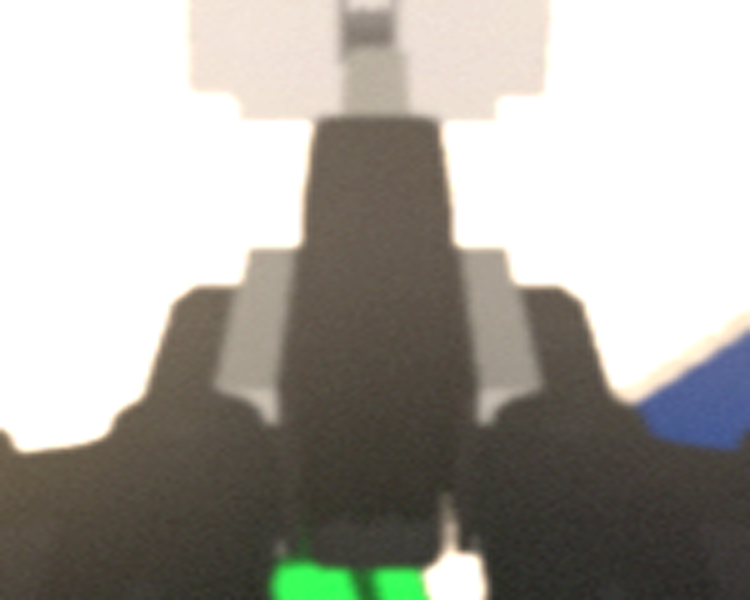

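The plate is centred and upright in the grip: predicted and seen edges agree within 1 mm. I carry it toward the slot, stopping 30 mm short to measure.

Call:
arm_command:
  slide:
    - [0, 0, -20]
    - [0, 0, 0]
    - [0, 0, 0]
    - [28, 13, 0]
    - [28, 13, 0]
    - [28, 13, 0]
    - [28, 13, 0]
    - [28, 13, 0]
    - [28, 13, 0]
    - [28, 13, 0]
  turn: [-6, -7, -7.4, 0, 0, 0, 0, 0, 0, 0]
  grip: [1, 1, 1, 1, 1, 1, 1, 1, 1, 1]

```text
clock: 20.4
position: [0.6073, -0.0742, 0.2172]
ee_rot: [0.752, 0.66, -0.0, -0.0]
ft_force: [1.6, -0.3, -0.5]
grip_width: 0.149
```

Call:
arm_command:
  slide:
    - [20, 10, 0]
    - [9, 2, 0]
    - [0, 0, 0]
    - [0, 0, 0]
    - [0, 0, 0]
  turn: [0, 0, 0, 0, 0]
  grip: [1, 1, 1, 1, 1]

```text
clock: 20.82
position: [0.6218, -0.0504, 0.2174]
ee_rot: [0.752, 0.659, -0.0, 0.0]
ft_force: [0.3, 0.6, -0.6]
grip_width: 0.151
```

Run:
```python
from h import *
np.set_printoptions(precision=4,suppress=True)
o=manip.get_obs();T=np.array(o['position']);print(T,o['ee_rot'],o['grip_width'])
i=manip.camera_info('wrist');im=manip.camera('wrist');save('w18',im)
for d in manip.tip_of('slot','wrist')[:1]: print(d['score'],toworld(i,d['xyz']))
print(proj(i,[.6265,-.018,.12],True))
save('w18z',cv2.resize(cv2.convertScaleAbs(im[100:250,250:400],alpha=1.6),(750,600),interpolation=cv2.INTER_CUBIC))
```

```text
[ 0.6218 -0.0504  0.2174] [ 0.7522  0.6589 -0.0004  0.0003] 0.15120372606748103
0.62 [ 0.6281 -0.0155  0.1234]
(np.float64(324.7496358168169), np.float64(160.6535760505152))
```

View pics/w18z.png

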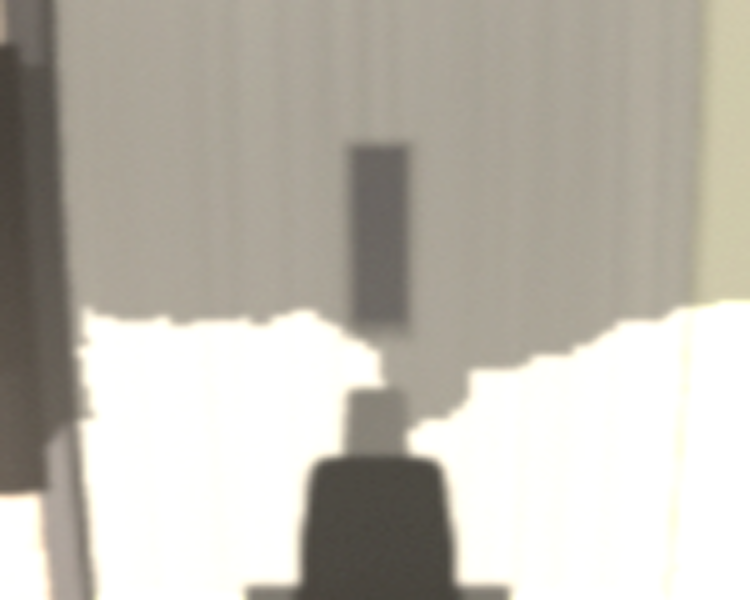

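View pics/w18.png

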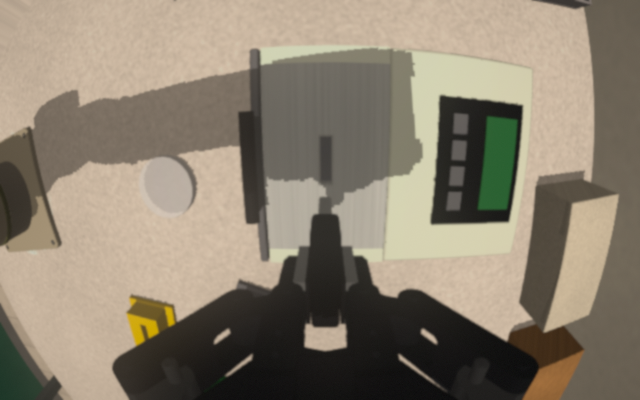

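Run:
```python
from h import *
np.set_printoptions(precision=4,suppress=True)
i=manip.camera_info('wrist');o=manip.get_obs();T=np.array(o['position']);q=o['ee_rot']
from scipy.spatial.transform import Rotation as Ro
R=Ro.from_quat(q).as_matrix();tx,ty=R[:,0],R[:,1];print('tool yaw',np.degrees(np.arctan2(ty[1],ty[0])), R[:,2])
im=cv2.imread('pics/w18.png');g=cv2.cvtColor(im,cv2.COLOR_BGR2GRAY).astype(float)
# subpixel edges of slot per row
L=[];Rr=[]
for r in range(140,178,3):
    row=g[r,308:344]; d=np.diff(row); a=308.5+np.argmin(d[:18]); b=308.5+18+np.argmax(d[18:])
    s=d[:18].clip(max=0); a=308.5+(s*np.arange(18))[4:].sum()/s[4:].sum() if s[4:].sum() else a
    e=d[18:].clip(min=0); b=326.5+(e*np.arange(len(e))).sum()/e.sum()
    L.append((a,r));Rr.append((b,r))
print(np.array(L).T.round(1),np.array(Rr).T[0].round(1))
col=g[125:195,322:330].mean(1);print(col.round(0))
W=lambda uv,z=.12: onz(i,*uv,z,True)
f=lambda p:(1e3*((p-T)@tx),1e3*((p-T)@ty))
m=lambda k:((349/5+250+409/5+250)/2,136.2)
for uv in [(324.9+.9,136.2),(325.9,181.2)]: print('slot end',f(W(uv)),W(uv))
l=np.array([f(W(u)) for u in L]);rr=np.array([f(W(u)) for u in Rr])
print('width',(rr-l)[:,1].mean(),'mid',((rr+l)/2)[:,1])
for v in (l,rr): print('edge yaw rel deg',np.degrees(np.polyfit(v[:,0],v[:,1],1)[0]))
# right deck boundary and left
```

```text
tool yaw -7.576408533910778 [ 0.0002 -0.0006 -1.    ]
[[319.2 319.2 319.1 318.9 318.9 319.3 319.3 319.2 319.  319.5 319.2 319.4
  318.5]
 [140.  143.  146.  149.  152.  155.  158.  161.  164.  167.  170.  173.
  176. ]] [331.6 331.8 331.8 331.4 331.6 331.5 331.6 331.8 331.9 332.  331.8 331.6
 331.7]
[102. 102. 102. 103. 102. 102. 102. 102. 101.  96.  89.  79.  69.  65.
  64.  64.  65.  65.  64.  64.  64.  64.  64.  64.  64.  65.  64.  64.
  64.  64.  65.  65.  64.  64.  65.  65.  65.  65.  65.  66.  65.  66.
  66.  66.  66.  66.  66.  66.  66.  66.  66.  66.  66.  67.  68.  73.
  79.  84.  90.  97. 106. 116. 126. 134. 138. 138. 138. 138. 139. 140.]
slot end (np.float64(54.14713288403555), np.float64(1.3147524365091519)) [0.6304 0.0032 0.12  ]
slot end (np.float64(14.324250064911377), np.float64(1.3616517304545288)) [ 0.6252 -0.0363  0.12  ]
width 10.8982318504423 mid [0.9512 1.0581 0.9672 0.7791 0.8353 0.9503 0.9904 1.0196 1.011  1.2475
 1.0176 1.0041 0.6709]
edge yaw rel deg 0.37120608573278163
edge yaw rel deg -0.38637676277287936
```

Call:
arm_command:
  slide:
    - [17, 0.5, 0]
    - [17, 0.5, 0]
    - [0, 0, 0]
    - [0, 0, 20]
    - [0, 0, 20]
    - [0, 0, 14]
    - [0, 0, 0]
    - [0, 0, 0]
    - [0, 0, 0]
  turn: [0, 0, 0, 0, 0, 0, 0, 0, 0]
  grip: [1, 1, 1, 1, 1, 1, 1, 1, 1]

```text
clock: 21.67
position: [0.6282, -0.0155, 0.1647]
ee_rot: [0.752, 0.659, 0.001, 0.001]
ft_force: [-0.7, 0.2, -0.1]
grip_width: 0.16
```

Run:
```python
from h import *
np.set_printoptions(precision=4,suppress=True)
o=manip.get_obs();T=np.array(o['position']);print(T,o['ee_rot'],o['ft_force'])
i=manip.camera_info('wrist');im=manip.camera('wrist');save('w19',im)
a=manip.camera('scene');b=manip.camera('side')
save('w19z',np.hstack([cv2.resize(cv2.convertScaleAbs(im[160:240,280:370],alpha=1.8),(450,400),interpolation=cv2.INTER_CUBIC),cv2.resize(b[170:240,320:380],(343,400),interpolation=2)]))
save('s19',cv2.resize(a[180:260,300:400],(750,600),interpolation=2))
```

```text
[ 0.6282 -0.0155  0.1647] [0.7518 0.6594 0.0006 0.0006] [-0.7185  0.2106 -0.1477]
```

View pics/w19z.png

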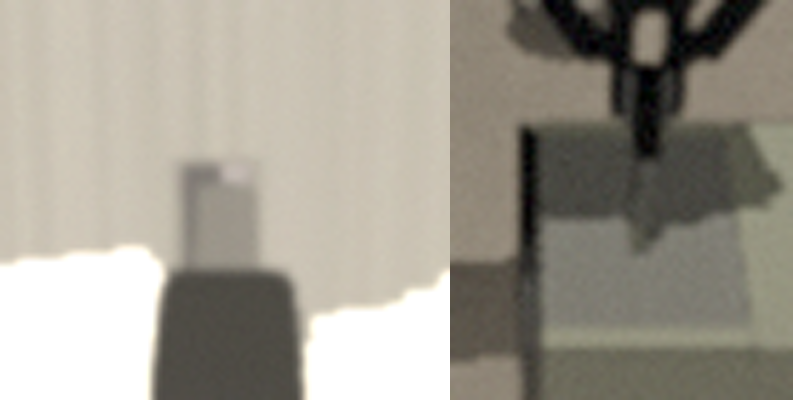

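View pics/s19.png

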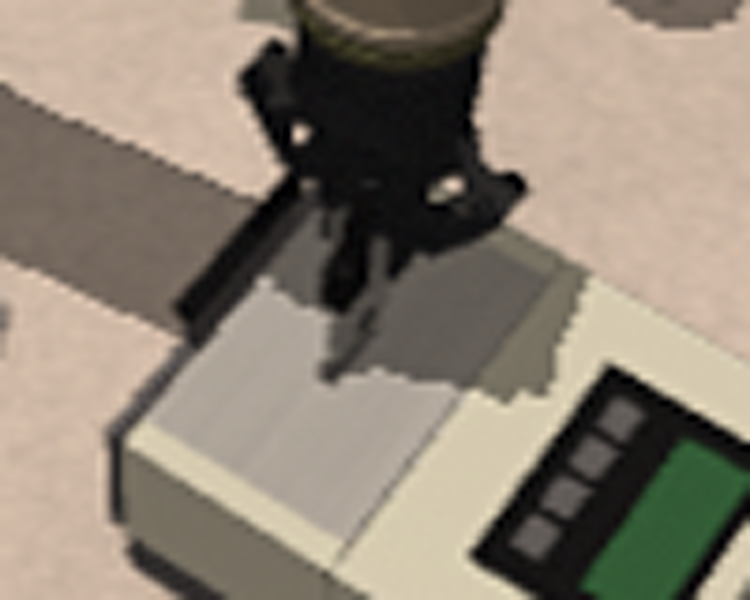

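Run:
```python
from h import *
from scipy.spatial.transform import Rotation as Ro
i=manip.camera_info('wrist');o=manip.get_obs();T=np.array(o['position']);R=Ro.from_quat(o['ee_rot']).as_matrix();tx,ty=R[:,0],R[:,1]
def P(x,y,z):
    p=T+x*1e-3*tx+y*1e-3*ty; p[2]=z; return np.round(proj(i,p,True),1)
fz=T[2]-.0326
print(fz,'foot',P(20,-4,fz),P(20,4,fz),'slot inner',P(21,-5,.12),P(21,5,.12),'mouth',P(22.5,-6.5,.12),P(22.5,6.5,.12))
im=cv2.imread('pics/w19.png')
save('w19y',cv2.resize(cv2.convertScaleAbs(im[185:217,308:344],alpha=2.2),(720,600),interpolation=cv2.INTER_CUBIC))
```

```text
0.13208207126004742 foot [318.  196.4] [329.8 196.3] slot inner [316.9 190.1] [331.  190.1] mouth [314.8 188.1] [333.1 188.1]
```

View pics/w19y.png

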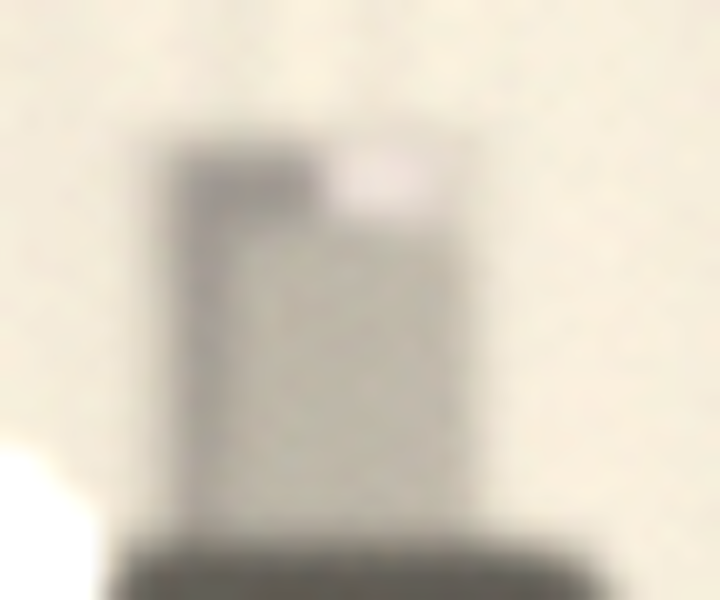

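The slot centre is at column 323.5 and the blade at 325.5, and the slot end is about 2 mm closer than assumed. The arm overshot slightly; I correct and look again.

Call:
arm_command:
  slide:
    - [-1.6, -1.4, 0]
    - [0, 0, 0]
    - [0, 0, 0]
    - [0, 0, 0]
    - [0, 0, 0]
    - [0, 0, 0]
  turn: [0, 0, 0, 0, 0, 0]
  grip: [1, 1, 1, 1, 1, 1]

```text
clock: 22.32
position: [0.6262, -0.0162, 0.1633]
ee_rot: [0.751, 0.66, 0.0, -0.0]
ft_force: [0.1, 0.1, -1.1]
grip_width: 0.158
```

```bash
cat > look.py <<'E'
from h import *
import sys
from scipy.spatial.transform import Rotation as Ro
np.set_printoptions(precision=4,suppress=True)
i=manip.camera_info('wrist');o=manip.get_obs();im=manip.camera('wrist');n=sys.argv[1];save('w'+n,im)
T=np.array(o['position']);R=Ro.from_quat(o['ee_rot']).as_matrix();tx,ty=R[:,0],R[:,1]
def P(x,y,z):
    p=T+x*1e-3*tx+y*1e-3*ty; p[2]=z; return np.round(proj(i,p,True),1)
fz=T[2]-.0326
print(o['clock'],T,o['ee_rot'],o['ft_force'])
print(fz,'foot',P(20,-4,fz),P(20,4,fz),'slot inner',P(21,-5,.12),P(21,5,.12),'mouth',P(22.5,-6.5,.12),P(22.5,6.5,.12))
save('w'+n+'y',cv2.resize(cv2.convertScaleAbs(im[185:217,308:344],alpha=2.2),(720,600),interpolation=cv2.INTER_CUBIC))
E
python3 look.py 20
```

```text
22.3167 [ 0.6262 -0.0162  0.1633] [ 0.7515  0.6598  0.     -0.    ] [ 0.0807  0.057  -1.0624]
0.13069107957283546 foot [318.1 196.3] [329.9 196.3] slot inner [317.  190.6] [331.1 190.6] mouth [314.9 188.6] [333.2 188.6]
```

View pics/w20y.png

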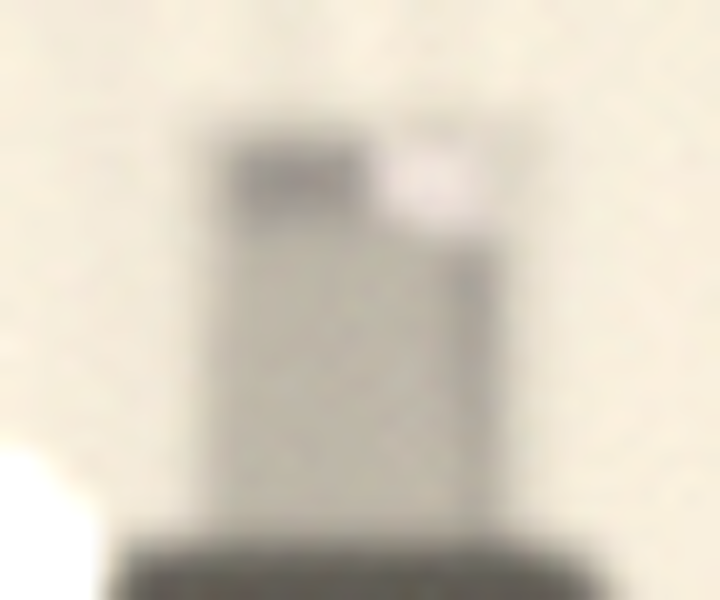

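Call:
arm_command:
  slide:
    - [-1.2, 0.9, 0]
    - [0, 0, 0]
    - [0, 0, 0]
    - [0, 0, 0]
    - [0, 0, 0]
    - [0, 0, 0]
  turn: [0, 0, 0, 0, 0, 0]
  grip: [1, 1, 1, 1, 1, 1]

```text
clock: 22.87
position: [0.6269, -0.0174, 0.1633]
ee_rot: [0.751, 0.66, 0.0, 0.0]
ft_force: [-0.7, 0.4, -0.6]
grip_width: 0.154
```

```bash
python3 look.py 21
```

```text
22.8667 [ 0.6269 -0.0174  0.1633] [0.7515 0.6598 0.     0.    ] [-0.686   0.3504 -0.6198]
0.1307483678620671 foot [318.1 196.3] [329.9 196.3] slot inner [317.  190.5] [331.1 190.5] mouth [314.9 188.5] [333.2 188.5]
```

View pics/w21y.png

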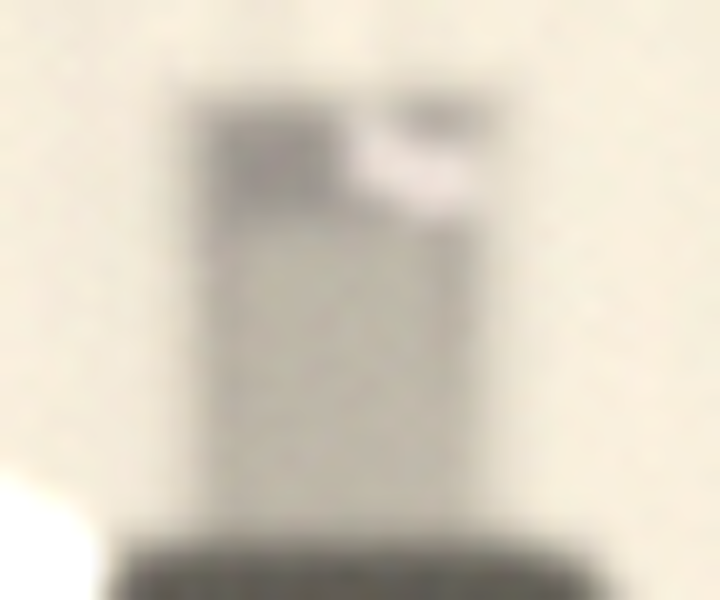

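Aligned now: the slot is centred on the blade, with the slot end at row 190.8 against 190.5 predicted. I lower in small steps, watching the force.

Call:
arm_command:
  slide:
    - [0, 0, 3]
    - [0, 0, 3]
    - [0, 0, 3]
    - [0, 0, 2]
    - [0, 0, 2]
    - [0, 0, 0]
  turn: [0, 0, 0, 0, 0, 0]
  grip: [1, 1, 1, 1, 1, 1]

```text
clock: 23.42
position: [0.6266, -0.0175, 0.1497]
ee_rot: [0.752, 0.66, -0.0, -0.0]
ft_force: [0.0, 0.5, -0.6]
grip_width: 0.155
```

Call:
arm_command:
  slide:
    - [0, 0, 2]
    - [0, 0, 2]
    - [0, 0, 0]
    - [0, 0, 0]
  turn: [0, 0, 0, 0]
  grip: [1, 1, 1, 1]

```text
clock: 23.75
position: [0.6269, -0.0175, 0.1462]
ee_rot: [0.751, 0.66, -0.0, -0.0]
ft_force: [0.4, 0.8, -0.9]
grip_width: 0.152
```

The foot is about 6 mm in with no contact force. I carry on.

Call:
arm_command:
  slide:
    - [0, 0, 3]
    - [0, 0, 3]
    - [0, 0, 3]
    - [0, 0, 3]
    - [0, 0, 0]
  turn: [0, 0, 0, 0, 0]
  grip: [1, 1, 1, 1, 1]

```text
clock: 24.17
position: [0.6264, -0.0175, 0.1334]
ee_rot: [0.751, 0.66, -0.0, -0.0]
ft_force: [-0.2, 0.3, -0.4]
grip_width: 0.154
```

Call:
arm_command:
  slide:
    - [0, 0, 3]
    - [0, 0, 3]
    - [0, 0, 3]
    - [0, 0, 3]
    - [0, 0, 2]
    - [0, 0, 0]
    - [0, 0, 0]
    - [0, 0, 0]
  turn: [0, 0, 0, 0, 0, 0, 0, 0]
  grip: [1, 1, 1, 1, 1, 1, 1, 1]

```text
clock: 24.83
position: [0.627, -0.0175, 0.1205]
ee_rot: [0.751, 0.66, 0.0, 0.0]
ft_force: [-0.4, 0.1, -0.8]
grip_width: 0.157
```

Run:
```python
from h import *
np.set_printoptions(precision=4,suppress=True)
o=manip.get_obs();print(o['clock'],o['position'],o['ee_rot'],o['ft_force'],o['grip_width'])
im=manip.camera('wrist');a=manip.camera('scene');b=manip.camera('side')
for c in ('scene','side'):
    i=manip.camera_info(c)
    for t in ['flap_bar','plate_mid','plate_foot','tube_rack','beaker','tip_box','dish','mortar','bottle']:
        for d in manip.tip_of(t,c)[:1]: print(c,t,round(d['score'],2),toworld(i,d['xyz']))
save('f22',np.hstack([cv2.resize(b[160:250,310:400],(400,400),interpolation=2),cv2.resize(a[180:260,310:390],(400,400),interpolation=2)]))
save('w22',im)
```

```text
24.8333 [ 0.627  -0.0175  0.1205] [0.7515 0.6598 0.0001 0.0001] [-0.3887  0.0749 -0.8125] 0.15709421124472994
scene flap_bar 0.64 [ 0.5621 -0.013   0.1473]
scene plate_mid 0.65 [ 0.6269 -0.0205  0.1292]
scene plate_foot 0.44 [ 0.4648  0.2964 -0.0016]
scene tube_rack 0.45 [ 0.4636  0.2912 -0.0034]
scene beaker 0.57 [ 0.6434 -0.3681 -0.0008]
scene tip_box 0.57 [ 0.5023 -0.4913  0.0039]
scene mortar 0.6 [0.6477 0.3484 0.0053]
scene bottle 0.88 [0.5629 0.5328 0.0007]
side flap_bar 0.56 [ 0.5713 -0.0103  0.1504]
side plate_mid 0.61 [ 0.4922 -0.2592  0.0003]
side tube_rack 0.61 [ 0.4688  0.2889 -0.0006]
side beaker 0.93 [ 0.6427 -0.3678 -0.0014]
side tip_box 0.83 [ 0.5073 -0.4948  0.0012]
side dish 0.58 [ 0.4006 -0.0402  0.0025]
side mortar 0.47 [0.6496 0.3545 0.0032]
side bottle 0.61 [0.5651 0.5294 0.0033]
```

View pics/f22.png

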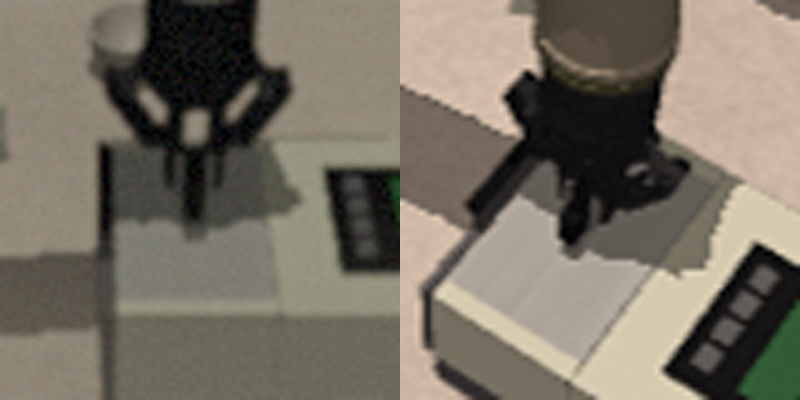

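View pics/w22.png

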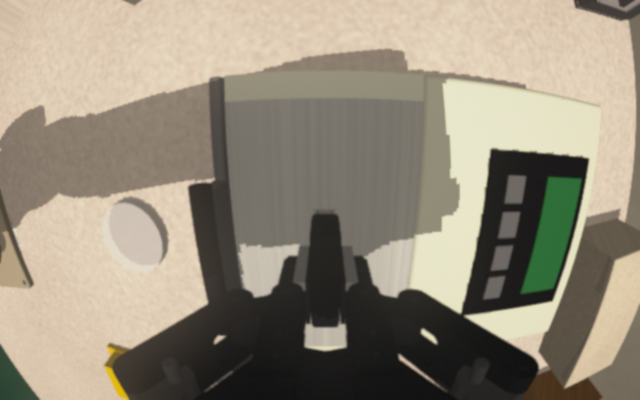

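The foot is about 32 mm below the deck, wrist force is below 1 N, the plate is held and the flap is shut. Handing in.

```bash
python3 -c "
from workcell import manip
print(manip.hand_in()); o=manip.get_obs(); print(o['clock'],o['position'],o['ft_force'],o['grip_width'])"
```

```text
the job is handed in; nothing more can be done
None
the job is handed in; nothing more can be done
```

I pulled the flap fully down and pushed it shut, then lifted the plate from the grey stand and lowered it through the slot. I handed the job in at about 25 s of the 64 s, with the plate still gripped; the hand-in gives no verdict.

**Flap:** it opened to about 1.19 rad by camera. I pushed it shut until it stopped moving, at 42 N along x (about 51 N in all) through the fingertips. At the end the bar was back over the hinge line to within about 5 mm.

**Plate:**
- The foot is about 32 mm below the deck, from the arm's pose. The scene camera gives about 31 mm, so 18–19 mm of blade is showing.
- The wrist force is under 1 N, so there is at most a light touch on the slot.
- The plate is held with a 40 N grip setting and looked upright.

**Bystanders:** the last camera check showed the tube rack, beaker, tip box, dish and bottle within about 10 mm of where they started. The mortar had no starting measurement; nothing touched it.

**What went wrong or disagreed:**
- **Fingertips:** they end about 19 mm (shut) to 32 mm (open) short of the reported TCP. Because of this my first pull and first push passed over the bar without touching it, and I repeated both lower down.
- **Push shut:** one push jammed briefly at about 27 N before I followed the bar's arc.
- **Slot alignment:** the arm overshot the slot by 1–2 mm, and I corrected this from the wrist camera before lowering.
- **Final networks:** several detections were wrong. The side camera put the plate at the stand and the scene camera put its foot at the tube rack; I went by the pictures and the arm's pose instead.

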